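# Set out the bench for forging bracelets

## Task

Get the bench ready for forging bracelets: lay every cast silver bar in the wooden tray, one to a compartment, lying flat in the middle of it and square with the dividers, filling the row nearest the robot first and putting the rest in the far row. Put the two short T-shaped gate offcuts in the white scrap tub, and lay the upright wooden mandrel down on its side in the V-cradle, along the trough with its middle over the cradle. Leave the hammer and the flux jar where they are.

Things in the scene. Friction and masses are not known exactly. Their poses are not given: they have to be found in the camera images.
- bar1: Cast silver bar, plain, 100 x 20 x 20 mm, 0.41 kg, lying loose on the bench. Origin at its very centre (10 mm above what it lies on); x along its length. Four to six of these six bars are there; the others are absent (None all through).
- bar2: Cast silver bar, plain, 100 x 20 x 20 mm, 0.41 kg, lying loose on the bench. Origin at its very centre (10 mm above what it lies on); x along its length. Four to six of these six bars are there; the others are absent (None all through).
- bar3: Cast silver bar, plain, 100 x 20 x 20 mm, 0.41 kg, lying loose on the bench. Origin at its very centre (10 mm above what it lies on); x along its length. Four to six of these six bars are there; the others are absent (None all through).
- bar4: Cast silver bar, plain, 100 x 20 x 20 mm, 0.41 kg, lying loose on the bench. Origin at its very centre (10 mm above what it lies on); x along its length. Four to six of these six bars are there; the others are absent (None all through).
- bar5: Cast silver bar, plain, 100 x 20 x 20 mm, 0.41 kg, lying loose on the bench. Origin at its very centre (10 mm above what it lies on); x along its length. Four to six of these six bars are there; the others are absent (None all through).
- bar6: Cast silver bar, plain, 100 x 20 x 20 mm, 0.41 kg, lying loose on the bench. Origin at its very centre (10 mm above what it lies on); x along its length. Four to six of these six bars are there; the others are absent (None all through).
- gate1: Sawn-off pouring gate (scrap), silver, 20 mm thick, T-shaped: a straight stem 46 mm long and 20 mm wide, and a wider head 44 mm across and 18 mm long at its +x end; 64 mm long in all, 0.36 kg. Origin at the middle of the stem, at half thickness; x along the stem towards the head.
- gate2: Sawn-off pouring gate (scrap), silver, 20 mm thick, T-shaped: a straight stem 46 mm long and 20 mm wide, and a wider head 44 mm across and 18 mm long at its +x end; 64 mm long in all, 0.36 kg. Origin at the middle of the stem, at half thickness; x along the stem towards the head.
- tray: Shallow wooden bar tray, fixed, 252 (x) x 204 (y) x 16 mm high, floor 8 mm above the bench. Low dividers (4 mm wide, 4 mm above its floor) part it into 2 rows of 3 compartments, each 116 mm (x) by 60 mm (y). Origin under its centre; its -x side faces the robot, roughly: that is the near row. Bars lie along its x.
- near_left (a point): Centre of the left compartment of the tray's near row, on the tray floor; axes as the tray's (left is +y).
- near_mid (a point): Centre of the middle compartment of the tray's near row, on the tray floor; axes as the tray's (left is +y).
- near_right (a point): Centre of the right compartment of the tray's near row, on the tray floor; axes as the tray's (left is +y).
- far_left (a point): Centre of the left compartment of the tray's far row, on the tray floor; axes as the tray's (left is +y).
- far_mid (a point): Centre of the middle compartment of the tray's far row, on the tray floor; axes as the tray's (left is +y).
- far_right (a point): Centre of the right compartment of the tray's far row, on the tray floor; axes as the tray's (left is +y).
- mandrel: Bracelet mandrel: turned wooden taper 190 mm long, 64 mm across at the thick end and 46 mm at the thin end, about 0.34 kg (0.27 to 0.43), standing upright on its thick end. Origin at the centre of the thick end; z along its axis to the thin end.
- mandrel_mid (a point): The point on the mandrel's axis halfway along (95 mm from either end, 55 mm across there).
- cradle: Wooden V-cradle, fixed: a 90 degree V trough 110 mm long along its x, open upwards and at both ends. The inner faces meet 25 mm above the bench; the top edges are 56 mm above the bench and 62 mm apart inside, 79 mm outside; base plate 130 x 84 x 12 mm. Origin under its centre on the bench. The mandrel is longer than the trough and overhangs it.
- cradle_rest (a point): 66 mm above the bench over the cradle's centre: about where the axis of the lying mandrel passes. Axes as the cradle's.
- tub: White round plastic scrap tub, fixed, open at the top: 68 mm high, inside 150 mm across at the rim and 130 mm at the floor, wall 3 mm, floor 4 mm. Origin under its centre.
- tub_in (a point): Centre of the tub's inner floor, 4 mm above the bench.
- hammer: Hammer, 260 mm, lying to the left near the robot; a bystander. Origin at its underside.
- flux_jar: Amber glass jar with a steel cap, 52 mm across and 50 mm high, standing at the back left beyond the bars; a bystander. Origin at the centre of its underside.
Not all that is in view belongs to the job. What is shaped like the bar3 but yellow is not meant.

How it is judged:
By the outcome, as a careful person would: the job done as asked, in the order asked, and still so for the second after the job is handed in, with the robot touching nothing.
Of bar1, bar2, bar3, bar4, bar5, bar6 only 4 to 6 are there at a start; the rules pass over those that are not, and their reading is None.
At some moment in a run one of bar1, bar2, bar3, bar4, bar5, bar6, gate1, gate2 may be knocked a few centimetres aside while the robot is not near it.
Once in a run the grip may slacken for a moment while it holds something.
It also fails if it takes over 210 s, if anything falls off the work surface, if the arm or the gripper's body presses on something with over 40 N, if the wrist force passes 120 N, or if a joint passes its speed limit or range.

## Robot

A 6-joint arm with a two-finger parallel gripper is mounted at the origin on the work surface. World frame = base frame: x ahead of the robot, y to its left, z up, the work surface at z = 0. Lengths are in m, angles in degrees, forces in N, time in s.
With the tool pointing down it reaches from about 0.425 to 0.95 m from the base axis. Payload 14.7 kg.
Tool frame: the origin (TCP) lies at the very end of the fingers, on their centre line; the grasp point (between the pads) lies 19 mm behind it (robot.grip_point_offset is the distance from the TCP to the grasp point, in m); z points along the fingers, y is the direction in which the jaws open and shut (so a half turn about z gives the same grasp; the last joint's range is limited). The gripper opens to 85 mm and grips with 20 to 120 N. Pads are 22 mm wide; open, the fingers measure 114 mm over their backs; the gripper's body (76 mm by 85 mm) begins 54 mm behind the grasp point. The pads swing forward as they close: fully open they stand 13 mm farther back than shut.
Start: joints at [-72.227, 27.513, 91.461, -0, 61.026, -2.67], TCP at [0.227, -0.609, 0.231] pointing down, gripper open.
Joint ranges: [-157.49, 157.49], [-46.99, 117.5], [13.45, 153.17], [-89.5, 269.5], [5.16, 153.95], [-167.48, 167.48]. Speed limits (degrees/s): [108.29, 108.29, 136.94, 172.46, 172.46, 172.46].

## Interface

Orientations are given as a 3x3 rotation matrix whose columns are the frame's x, y, z axes.
In Python, from workcell import robot, read_camera, job gives the robot as it stands.
- The arm moves only by the tool move_arm, never from a script. Its argument "steps" is a list of rows, each an object of numbers: "rx", "ry", "rz": the turn, a rotation vector about the tool's x, y, z as a fraction of full scale; "tx", "ty", "tz": the shift along the tool's x, y, z as a fraction of full scale; "grip": the closure, from 0 (fully open) to 1 (shut). A call has 1 to 20 rows; each row shifts and turns the commanded pose from where the row before left it, along the tool's axes as they then stand; what a row does not reach is not made up. Full scale, the value 1, is 300 mm for a shift and 30 degrees for a turn. A row lasts 1/8 s, in which the tool goes at most 62.5 mm and 10.7 degrees, less where a joint would pass 70% of its speed; a pose out of reach is approached as far as the arm can. A call with a number of a shift or a turn outside -1 to 1 is refused whole. A call with a gripper value outside its range is refused whole. The fingers move at their own pace and stop on an object; "grip_force" is the grip in N (left out, the last holds). Time passes only in rows, so rows that do not move let the fingers close. It gives the time, the measured TCP pose, the force and the opening at its end, in the units of the state.
- robot.observe(): the state, without advancing time (a new reading comes with each control period).
- read_camera(name): name is "scene" or "top"; returns a dict with "pixels" (480x640x3 uint8, blue, green, red), "fx", "fy", "cx", "cy" (pixels), "cam_to_world" (4x4, takes a point from camera to world coordinates). Camera axes: x right, y down, z forward; pixel columns grow to the right and rows downward; lengths in m; the calibration is good to about 2 mm. A picture is of the moment at which its call begins. There is no depth.
- job.job_done(): hands the job in, once; it reports no verdict.
The state is a dict: "clock": time; "joints": joint angles; "qvel": joint speeds; "tau": joint torques, N m; "tool_pos": TCP position; "eef_rot": TCP orientation; "ft_force": force on the tool from outside, world axes, zero at the start; "moment": the same for the moment, N m; "opening": finger opening in m.
Only numpy, scipy, OpenCV 4.12 (cv2) and the standard library are available. Lean on these libraries where they do the work, as an engineer would, in place of code of your own. Each camera call takes 0.05 s, during which the arm holds its last target.

## Working session

There is one attempt and no reset: what is moved stays moved. The work goes in short steps, Python scripts to look and compute and a tool call to move; the robot and the scene stay as the last step left them, time stands still between calls to the robot, and variables do not carry over. Pictures are saved under pics/ and viewed, and the job is handed in when it is done.

Besides the shell and the picture viewer there is one more tool, called after "Call:" by a JSON object that holds its "method" and its "body", one argument or row to a line. move_arm: Moves the arm, as the interface text tells. Shift numbers are shares of 300 mm and turn numbers shares of 30 degrees, none past 1 either way. Its arguments: {"type":"object","properties":{"steps":{"type":"array","items":{"type":"object","properties":{"rx":{"type":"number","minimum":-1,"maximum":1},"ry":{"type":"number","minimum":-1,"maximum":1},"rz":{"type":"number","minimum":-1,"maximum":1},"tx":{"type":"number","minimum":-1,"maximum":1},"ty":{"type":"number","minimum":-1,"maximum":1},"tz":{"type":"number","minimum":-1,"maximum":1},"grip":{"type":"number"}}}},"grip_force":{"type":"number"}},"required":["steps"]}

```bash
ls; mkdir -p pics; python3 - <<'E'
from workcell import robot, read_camera, job
import cv2,numpy as np
for n in ("scene","top"):
    c=read_camera(n); cv2.imwrite(f"pics/{n}0.png",c["pixels"]); print(n,c["fx"],c["fy"],c["cx"],c["cy"]);print(np.round(c["cam_to_world"],4))
print(robot.observe()); print(robot.grip_point_offset)
E
```

```text
pics
scene 587.2529801192384 587.2529801192384 310.64449195290837 233.92107037344886
[[ 7.6700e-01  3.7650e-01 -5.1960e-01  1.0974e+00]
 [ 6.4170e-01 -4.4950e-01  6.2140e-01 -6.9890e-01]
 [ 4.0000e-04 -8.1010e-01 -5.8630e-01  7.6700e-01]
 [ 0.0000e+00  0.0000e+00  0.0000e+00  1.0000e+00]]
top 588.6701541681979 588.6701541681979 316.86327921588463 244.17210296960405
[[ 0.0143 -0.9959  0.0897  0.3451]
 [-0.9999 -0.0137  0.0076  0.0025]
 [-0.0063 -0.0898 -0.9959  1.4156]
 [ 0.      0.      0.      1.    ]]
{'clock': 0.1, 'joints': array([-7.22263791e+01,  2.75455425e+01,  9.14904107e+01,  7.69254340e-05,
        6.10257675e+01, -2.66988028e+00]), 'qvel': array([ 0.01027074, -0.03383279, -0.06236806,  0.0230674 ,  0.00746815,
        0.04638876]), 'tau': array([ 1.83109305e-04, -9.52251005e+01, -4.31044221e+01,  4.22440655e-05,
        5.21606489e-03, -2.73649630e-05]), 'tool_pos': array([ 0.22694307, -0.60870252,  0.23074295]), 'eef_rot': array([[ 9.37017305e-01,  3.49282782e-01, -3.27713241e-04],
       [ 3.49282932e-01, -9.37016745e-01,  1.02617188e-03],
       [ 5.13513747e-05, -1.07600545e-03, -9.99999420e-01]]), 'ft_force': array([ 0.66101744, -0.00417719, -0.06392564]), 'moment': array([-0.0198115 , -0.01084449,  0.00879358]), 'opening': 0.08550557980560768}
0.0187
```

View pics/scene0.png

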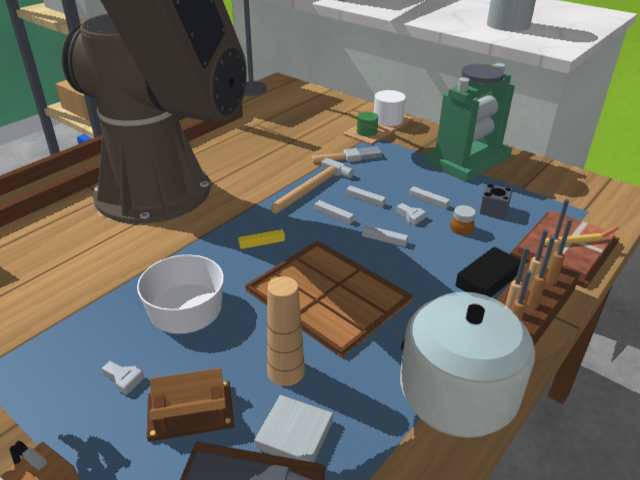

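View pics/top0.png

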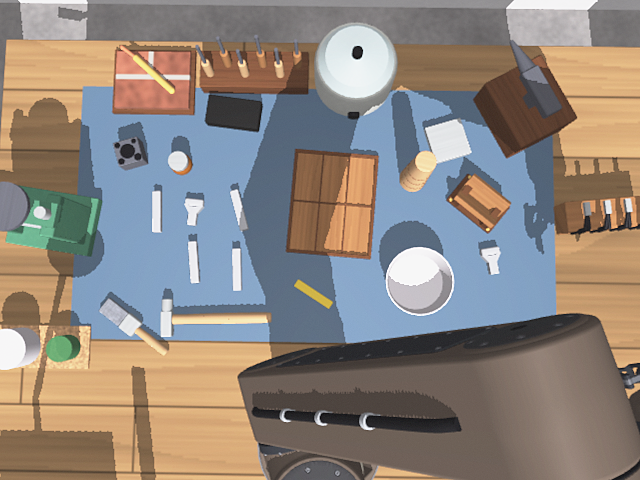

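```bash
cat > h.py <<'E'
from workcell import robot, read_camera, job
import cv2,numpy as np
def cam(n): 
    c=read_camera(n); c["T"]=np.array(c["cam_to_world"]); return c
def w2p(c,P):
    P=np.atleast_2d(P); R=c["T"][:3,:3]; q=(P-c["T"][:3,3])@R
    return np.c_[c["fx"]*q[:,0]/q[:,2]+c["cx"], c["fy"]*q[:,1]/q[:,2]+c["cy"]]
def p2w(c,uv,z):
    uv=np.atleast_2d(np.asarray(uv,float)); d=np.c_[(uv[:,0]-c["cx"])/c["fx"],(uv[:,1]-c["cy"])/c["fy"],np.ones(len(uv))]@c["T"][:3,:3].T
    o=c["T"][:3,3]; return o+d*((z-o[2])/d[:,2])[:,None]
def crop(c,name,u0,v0,u1,v1,s):
    cv2.imwrite(name,cv2.resize(c["pixels"][v0:v1,u0:u1],None,fx=s,fy=s,interpolation=cv2.INTER_CUBIC))
E
python3 - <<'E'
from h import *
print([a for a in dir(robot) if a[0]!='_'],[a for a in dir(job) if a[0]!='_'])
t=cam("top"); s=cam("scene")
np.save("top0.npy",t["pixels"])
crop(t,"pics/a.png",100,120,290,310,4 if 0 else 3)
crop(t,"pics/b.png",270,130,530,330,3)
crop(s,"pics/c.png",300,140,500,290,4)
for n,uv in dict(mand=(410,185),cr=(479,203),tub=(420,281),g2=(490,258),g1=(194,208),b1=(157,209),b2=(193,258),b3=(237,206),b4=(236,266),tray=(333,204)).items(): print(n,p2w(t,uv,0.02)[0].round(3))
E
```

```text
['PlanningError', 'grip_point_offset', 'observe'] ['job_done']
mand [ 0.616 -0.208  0.02 ]
cr [ 0.575 -0.373  0.02 ]
tub [ 0.387 -0.232  0.02 ]
g2 [ 0.444 -0.398  0.02 ]
g1 [0.554 0.309 0.02 ]
b1 [0.55  0.398 0.02 ]
b2 [0.434 0.307 0.02 ]
b3 [0.56  0.206 0.02 ]
b4 [0.416 0.204 0.02 ]
tray [ 0.568 -0.024  0.02 ]
```

View pics/a.png

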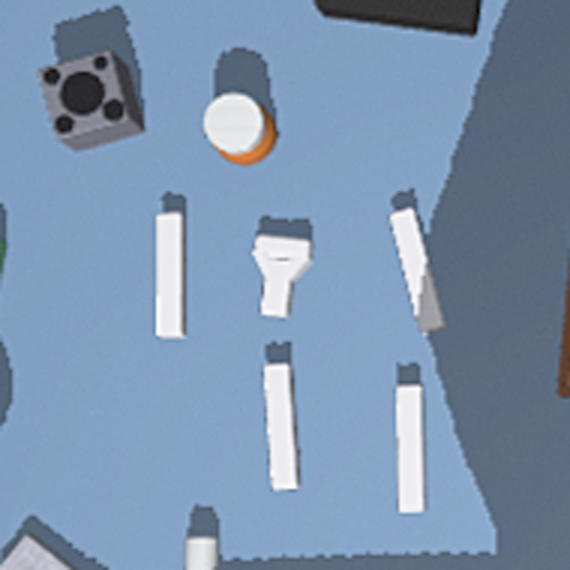

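View pics/b.png

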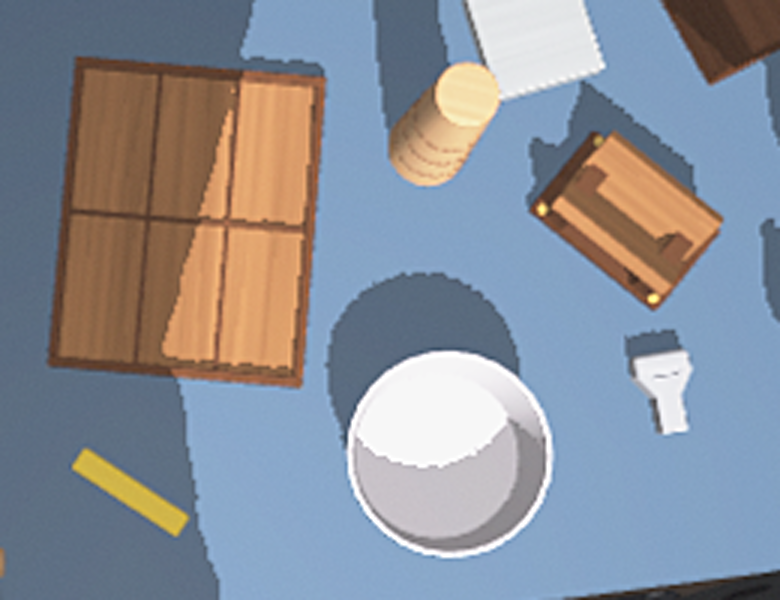

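View pics/c.png

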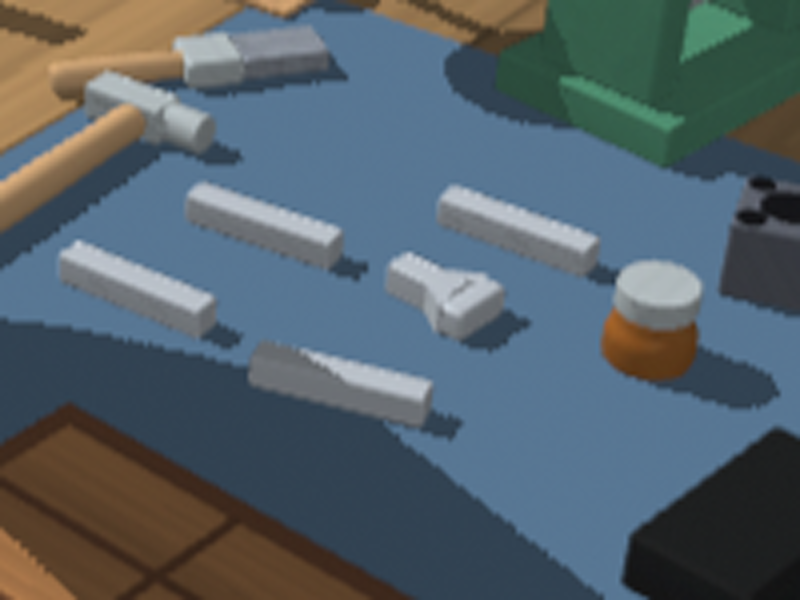

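```bash
cat > fit.py <<'E'
from h import *
from scipy.optimize import minimize
def box(lx,ly,z0,z1,cx=0,cy=0):
    return np.array([[cx+a*lx/2,cy+b*ly/2,z] for a in(-1,1) for b in(-1,1) for z in(z0,z1)])
def prism(pts,z0,z1): return np.array([[x,y,z] for x,y in pts for z in(z0,z1)])
def ring(r,z): a=np.linspace(0,2*np.pi,40,endpoint=False); return np.c_[r*np.cos(a),r*np.sin(a),0*a+z]
M=dict(bar=[box(.1,.02,0,.02)],
 gate=[box(.046,.02,0,.02),prism([(.005,.01),(.005,-.01),(.023,.022),(.023,-.022)],0,.02) if 0 else box(.018,.044,0,.02,.032)],
 tray=[box(.252,.204,0,.016)],
 cradle=[box(.13,.084,0,.012),box(.11,.079,0,.056)],
 mandrel=[np.r_[ring(.032,0),ring(.023,.19)]],
 tub=[np.r_[ring(.068,0),ring(.078,.068)]])
def silver(p): p=p.astype(int); return ((p[...,0]-p[...,2])<22)&(p[...,2]>90)
def wood(p): p=p.astype(int); return (p[...,2]-p[...,0])>12
S=4
def render(c,parts,pose,roi,z0=0):
    x,y,a=pose; u0,v0,u1,v1=roi
    R=np.array([[np.cos(a),-np.sin(a),0],[np.sin(a),np.cos(a),0],[0,0,1]])
    m=np.zeros(((v1-v0)*S,(u1-u0)*S),np.uint8)
    for P in parts:
        q=w2p(c,P@R.T+[x,y,z0]); q=(q-[u0,v0]+.5)*S-.5
        cv2.fillConvexPoly(m,cv2.convexHull(np.round(q*16).astype(np.int32)),255,cv2.LINE_8,4)
    return cv2.resize(m,(u1-u0,v1-v0),interpolation=cv2.INTER_AREA)/255.
def fit(cams,kind,pose0,maskf,z0=0,pad=14,big=False,sep=True):
    parts=M[kind]; out=[]
    def prep(cs):
        L=[]
        for c in cs:
            x,y,a=pose0
            R=np.array([[np.cos(a),-np.sin(a),0],[np.sin(a),np.cos(a),0],[0,0,1]])
            q=np.vstack([w2p(c,P@R.T+[x,y,z0]) for P in parts])
            lo=np.maximum(np.floor(q.min(0)).astype(int)-pad,0); hi=np.minimum(np.ceil(q.max(0)).astype(int)+pad,[640,480])
            roi=(*lo,*hi); m=maskf(c["pixels"][lo[1]:hi[1],lo[0]:hi[0]]).astype(float)
            # keep component(s) touching initial silhouette
            n,lab=cv2.connectedComponents(m.astype(np.uint8)); r=render(c,parts,pose0,roi,z0)>.5
            best=max(range(1,n),key=lambda i:((lab==i)&r).sum()); m=(lab==best).astype(np.uint8)
            m=cv2.morphologyEx(m,cv2.MORPH_CLOSE,np.ones((3,3),np.uint8)).astype(float)
            L.append((c,roi,m))
        return L
    def solve(cs):
        L=prep(cs)
        f=lambda v: sum(np.abs(render(c,parts,(v[0]/100,v[1]/100,v[2]/10),roi,z0)-m).sum()/max(m.sum(),1) for c,roi,m in L)
        v0=np.array([pose0[0]*100,pose0[1]*100,pose0[2]*10]); best=None
        for it in range(3):
            sx=np.array([v0]+[v0+d for d in np.diag([1.,1.,1.5])*(1 if it==0 else .4)])
            r=minimize(f,v0,method="Nelder-Mead",options=dict(initial_simplex=sx,xatol=.002,fatol=1e-5,maxiter=300)); v0=r.x
        return np.array([v0[0]/100,v0[1]/100,v0[2]/10]),r.fun/len(cs)
    res=[solve(cams)]+([solve([c]) for c in cams] if sep else [])
    for (p,e),n in zip(res,["both","c0","c1"]): print(kind,n,np.round(p[:2],4),round(np.degrees(p[2]),2),"err",round(e,3))
    return res[0][0]
E
cat > f1.py <<'E'
from fit import *
t=cam("top"); s=cam("scene"); C=[t,s]; D=np.radians
for x,y,a in[(.55,.398,0),(.434,.307,5),(.56,.206,12),(.416,.204,0)]: fit(C,"bar",(x,y,D(a)),silver)
for x,y,a in[(.554,.309,0),(.444,-.398,10)]: fit(C,"gate",(x,y,D(a)),silver)
fit(C,"tray",(.568,-.024,D(-5)),wood)
fit(C,"cradle",(.565,-.373,D(48)),wood)
fit([t],"mandrel",(.60,-.2,0),wood,sep=False)
fit([s],"mandrel",(.60,-.2,0),wood,sep=False)
E
python3 f1.py
```

```text
bar both [0.546  0.4016] 2.27 err 0.165
bar c0 [0.546  0.4016] 2.27 err 0.097
bar c1 [0.5482 0.4025] 0.05 err 0.224
bar both [0.4261 0.3084] 5.58 err 0.194
bar c0 [0.4256 0.3077] 5.99 err 0.136
bar c1 [0.4274 0.3087] 1.96 err 0.226
bar both [0.5533 0.2028] 15.73 err 0.163
bar c0 [0.5522 0.2024] 16.15 err 0.083
bar c1 [0.5529 0.2039] 15.04 err 0.23
bar both [0.4099 0.2043] 2.5 err 0.156
bar c0 [0.4099 0.204 ] 3.77 err 0.102
bar c1 [0.4113 0.2052] -0.46 err 0.19
gate both [0.5367 0.3149] -5.25 err 0.174
gate c0 [0.537  0.3146] -5.42 err 0.14
gate c1 [0.5361 0.3163] -3.83 err 0.201
gate both [ 0.4292 -0.4042] 10.26 err 0.169
gate c0 [ 0.4293 -0.4048] 10.24 err 0.147
gate c1 [ 0.4288 -0.4037] 10.64 err 0.182
tray both [ 0.5727 -0.0228] -4.11 err 0.1
tray c0 [ 0.5717 -0.0221] -4.09 err 0.02
tray c1 [ 0.5734 -0.0234] -3.99 err 0.176
cradle both [ 0.5775 -0.3725] 50.83 err 0.082
cradle c0 [ 0.577  -0.3733] 51.53 err 0.069
cradle c1 [ 0.578  -0.3716] 51.43 err 0.09
mandrel both [ 0.6365 -0.2162] 2.36 err 0.033
mandrel both [ 0.6344 -0.2114] -9.43 err 0.31
```

```bash
cat > ov.py <<'E'
from fit import *
def overlay(c,items,name,roi,s):
    u0,v0,u1,v1=roi
    im=cv2.resize(c["pixels"][v0:v1,u0:u1],None,fx=s,fy=s,interpolation=cv2.INTER_NEAREST)
    for kind,(x,y,a),z0 in items:
        R=np.array([[np.cos(a),-np.sin(a),0],[np.sin(a),np.cos(a),0],[0,0,1]])
        for P in M[kind]:
            q=(w2p(c,P@R.T+[x,y,z0])-[u0,v0]+.5)*s-.5
            cv2.polylines(im,[cv2.convexHull(np.round(q).astype(np.int32))],True,(0,0,255),1)
    cv2.imwrite(name,im)
E
python3 - <<'E'
from ov import *
D=np.radians
t=cam("top"); s=cam("scene")
I=[("bar",(.546,.4016,D(2.3)),0),("bar",(.4261,.3084,D(5.6)),0),("bar",(.5533,.2028,D(15.7)),0),("bar",(.4099,.2043,D(2.5)),0),("gate",(.5367,.3149,D(-5.2)),0)]
overlay(s,I,"pics/d.png",(300,170,460,270),5)
I2=[("mandrel",(.6365,-.2162,0),0),("tub",(.385,-.235,0),0),("cradle",(.5775,-.3725,D(51.4)),0),("gate",(.4292,-.4042,D(10.3)),0),("tray",(.5725,-.0228,D(-4.05)),0)]
overlay(s,I2,"pics/e.png",(90,230,420,450),2)
overlay(t,I2,"pics/f.png",(280,130,520,330),3)
E
```

```text
(no output)
```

View pics/d.png

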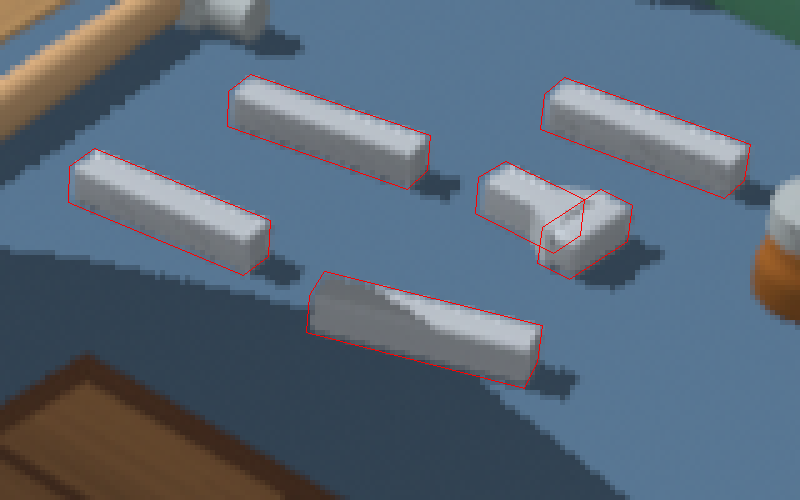

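View pics/e.png

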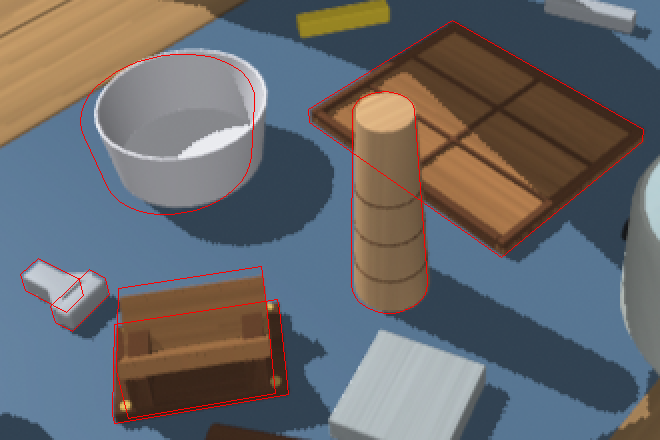

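View pics/f.png

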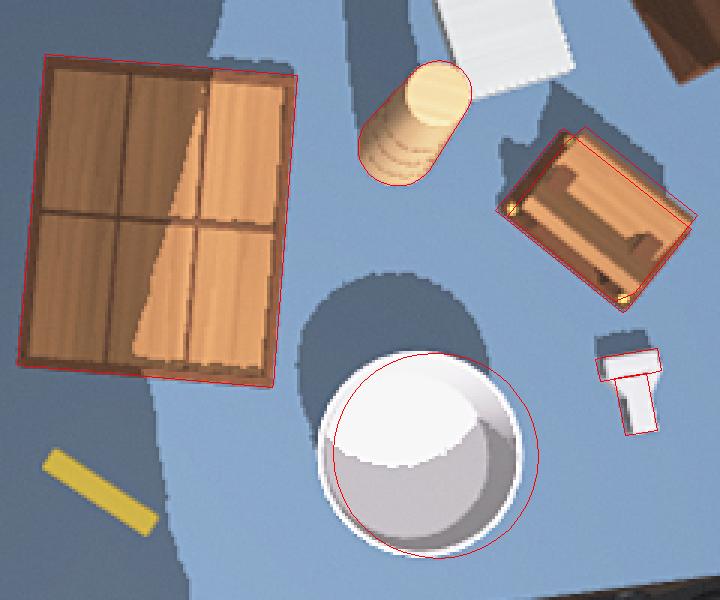

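```bash
cat > plan.py <<'E'
from h import *
import sys,math
# usage: plan.py x y z yaw  -> needed rotation then shift in tool axes (fractions), assuming rot first
o=robot.observe(); R=o["eef_rot"]; p=o["tool_pos"]
yaw=math.degrees(math.atan2(R[1,0],R[0,0]))
print("t",round(o["clock"],2),"pos",p.round(4),"yaw",round(yaw,2),"tilt",round(math.degrees(math.acos(min(1,-R[2,2]))),2),"open",round(o["opening"],4),"F",o["ft_force"].round(1),"j",np.round(o["joints"],0))
if len(sys.argv)>4:
    x,y,z,a=map(float,sys.argv[1:5]); 
    print("rz",round(-(a-yaw)/30,3))
    for nm,aa in(("cur",yaw),("tgt",a)):
        c,s=math.cos(math.radians(aa)),math.sin(math.radians(aa)); d=np.array([x,y,z])-p
        v=np.array([c*d[0]+s*d[1],s*d[0]-c*d[1],-d[2]])/.3
        print(nm,"shift total",v.round(3),"rows>=",math.ceil(np.linalg.norm(v)/.2))
E
python3 plan.py .45 -.3 .23 0
```

```text
t 0.4 pos [ 0.227  -0.609   0.2312] yaw 20.44 tilt 0.01 open 0.0853 F [ 0.5 -0.4 -0.1] j [-72.  28.  91.  -0.  61.  -3.]
rz 0.681
cur shift total [ 1.056 -0.706  0.004] rows>= 7
tgt shift total [ 0.743 -1.03   0.004] rows>= 7
```

Call:
{"method": "move_arm", "body": {
  "steps": [
    {"rz": 0.34, "grip": 0.5},
    {"rz": 0.34},
    {"tx": 0.1, "ty": -0.14},
    {"tx": 0.1, "ty": -0.15},
    {"tx": 0.1, "ty": -0.15},
    {"tx": 0.1, "ty": -0.15},
    {"tx": 0.1, "ty": -0.15},
    {"tx": 0.1, "ty": -0.15},
    {"tx": 0.1, "ty": -0.15},
    {"ty": -0.19},
    {"ty": -0.19},
    {"ty": -0.19},
    {"ty": -0.19},
    {"ty": -0.19}
  ],
  "grip_force": 60
}}

```text
validation failed for argument at $.st...
```

```bash
python3 plan.py .4105 .2045 .12 2; python3 f1.py|grep -v -E "c0|c1"
```

```text
t 0.4 pos [ 0.227  -0.609   0.2312] yaw 20.44 tilt 0.01 open 0.0853 F [ 0.5 -0.4 -0.1] j [-72.  28.  91.  -0.  61.  -3.]
rz 0.615
cur shift total [ 1.52  -2.327  0.371] rows>= 15
tgt shift total [ 0.706 -2.689  0.371] rows>= 15
bar both [0.5466 0.4017] 2.1 err 0.161
bar both [0.426  0.3079] 6.32 err 0.186
bar both [0.5533 0.2027] 16.49 err 0.164
bar both [0.41   0.2042] 2.39 err 0.159
gate both [0.5369 0.3146] -5.35 err 0.171
gate both [ 0.4291 -0.4045] 10.5 err 0.17
tray both [ 0.5727 -0.0228] -4.11 err 0.1
cradle both [ 0.5774 -0.3721] 50.96 err 0.083
mandrel both [ 0.6364 -0.216 ] 1.69 err 0.033
mandrel both [ 0.6344 -0.2114] -9.43 err 0.31
```

Call:
{"method": "move_arm", "body": {
  "steps": [
    {"tx": 0, "ty": 0, "tz": 0, "rx": 0, "ry": 0, "rz": 0.34, "grip": 0.5},
    {"tx": 0, "ty": 0, "tz": 0, "rx": 0, "ry": 0, "rz": 0.34, "grip": 0.5}
  ],
  "grip_force": 60
}}

```text
clock: 0.75
tool_pos: [0.227, -0.6091, 0.2313]
eef_rot: [[1.0, -0.005, 0.0], [-0.005, -1.0, -0.0], [0.0, 0.0, -1.0]]
ft_force: [-0.2, 0.6, 0.5]
opening: 0.0514
```

Call:
{"method": "move_arm", "body": {
  "steps": [
    {"tx": 0.1, "ty": -0.15, "tz": 0, "rx": 0, "ry": 0, "rz": 0, "grip": 0.5},
    {"tx": 0.1, "ty": -0.15, "tz": 0, "rx": 0, "ry": 0, "rz": 0, "grip": 0.5},
    {"tx": 0.1, "ty": -0.15, "tz": 0, "rx": 0, "ry": 0, "rz": 0, "grip": 0.5},
    {"tx": 0.1, "ty": -0.15, "tz": 0, "rx": 0, "ry": 0, "rz": 0, "grip": 0.5},
    {"tx": 0.1, "ty": -0.15, "tz": 0, "rx": 0, "ry": 0, "rz": 0, "grip": 0.5},
    {"tx": 0.1, "ty": -0.15, "tz": 0, "rx": 0, "ry": 0, "rz": 0, "grip": 0.5},
    {"tx": 0.1, "ty": -0.15, "tz": 0, "rx": 0, "ry": 0, "rz": 0, "grip": 0.5},
    {"tx": 0, "ty": -0.19, "tz": 0, "rx": 0, "ry": 0, "rz": 0, "grip": 0.5},
    {"tx": 0, "ty": -0.19, "tz": 0, "rx": 0, "ry": 0, "rz": 0, "grip": 0.5},
    {"tx": 0, "ty": -0.19, "tz": 0, "rx": 0, "ry": 0, "rz": 0, "grip": 0.5},
    {"tx": 0, "ty": -0.19, "tz": 0, "rx": 0, "ry": 0, "rz": 0, "grip": 0.5},
    {"tx": 0, "ty": -0.19, "tz": 0, "rx": 0, "ry": 0, "rz": 0, "grip": 0.5},
    {"tx": 0, "ty": -0.19, "tz": 0, "rx": 0, "ry": 0, "rz": 0, "grip": 0.5},
    {"tx": 0, "ty": -0.19, "tz": 0, "rx": 0, "ry": 0, "rz": 0, "grip": 0.5}
  ]
}}

```text
clock: 2.5
tool_pos: [0.4364, 0.107, 0.2316]
eef_rot: [[1.0, 0.001, 0.001], [0.001, -1.0, 0.0], [0.001, -0.0, -1.0]]
ft_force: [0.5, 0.6, 0.9]
opening: 0.0428
```

```bash
python3 plan.py .4105 .2045 .10 2.5
```

```text
t 2.5 pos [0.4364 0.107  0.2316] yaw 0.04 tilt 0.05 open 0.0428 F [0.5 0.6 0.9] j [ 10.  11. 117.  -0.  52. 100.]
rz -0.082
cur shift total [-0.086 -0.325  0.439] rows>= 3
tgt shift total [-0.072 -0.329  0.439] rows>= 3
```

Call:
{"method": "move_arm", "body": {
  "steps": [
    {"tx": 0, "ty": 0, "tz": 0, "rx": 0, "ry": 0, "rz": -0.08, "grip": 0.5},
    {"tx": -0.036, "ty": -0.165, "tz": 0, "rx": 0, "ry": 0, "rz": 0, "grip": 0.5},
    {"tx": -0.036, "ty": -0.164, "tz": 0, "rx": 0, "ry": 0, "rz": 0, "grip": 0.5},
    {"tx": 0, "ty": 0, "tz": 0.2, "rx": 0, "ry": 0, "rz": 0, "grip": 0.5},
    {"tx": 0, "ty": 0, "tz": 0.2, "rx": 0, "ry": 0, "rz": 0, "grip": 0.5},
    {"tx": 0, "ty": 0, "tz": 0.14, "rx": 0, "ry": 0, "rz": 0, "grip": 0.5},
    {"tx": 0, "ty": 0, "tz": 0, "rx": 0, "ry": 0, "rz": 0, "grip": 0.5}
  ]
}}

```text
clock: 3.38
tool_pos: [0.4089, 0.2021, 0.0673]
eef_rot: [[0.999, 0.043, -0.005], [0.043, -0.999, -0.002], [-0.005, 0.002, -1.0]]
ft_force: [-0.1, 0.3, 0.9]
opening: 0.0426
```

```bash
python3 plan.py .4105 .2045 .006 2.5; python3 - <<'E'
from h import *
s=cam("scene");crop(s,"pics/g.png",280,130,440,250,5)
E
```

```text
t 3.38 pos [0.4089 0.2021 0.0673] yaw 2.45 tilt 0.31 open 0.0426 F [-0.1  0.3  0.9] j [ 22.  28. 124.   0.  28. 110.]
rz -0.002
cur shift total [ 0.006 -0.008  0.204] rows>= 2
tgt shift total [ 0.006 -0.008  0.204] rows>= 2
```

View pics/g.png

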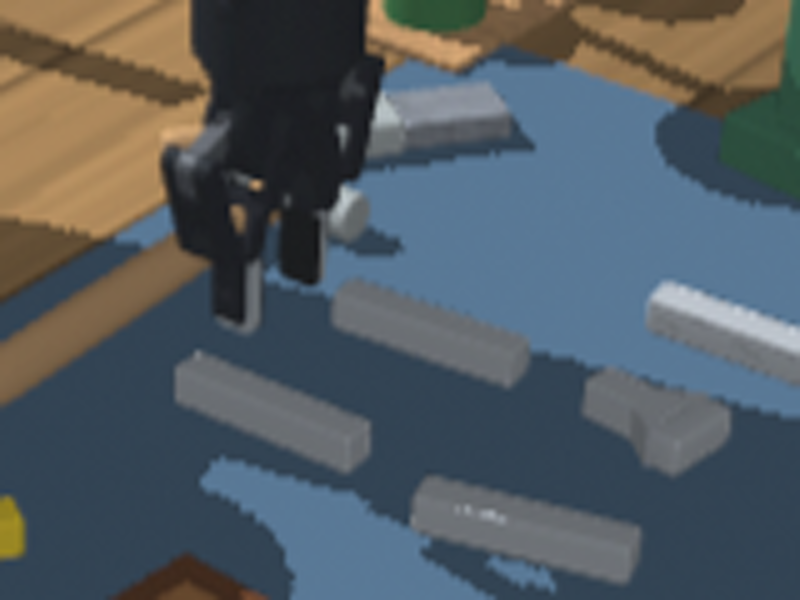

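Call:
{"method": "move_arm", "body": {
  "steps": [
    {"tx": 0.006, "ty": -0.008, "tz": 0.1, "rx": 0, "ry": 0.01, "rz": 0, "grip": 0.5},
    {"tx": 0, "ty": 0, "tz": 0.1, "rx": 0, "ry": 0, "rz": 0, "grip": 0.5},
    {"tx": 0, "ty": 0, "tz": 0.008, "rx": 0, "ry": 0, "rz": 0, "grip": 0.5},
    {"tx": 0, "ty": 0, "tz": 0, "rx": 0, "ry": 0, "rz": 0, "grip": 1},
    {"tx": 0, "ty": 0, "tz": 0, "rx": 0, "ry": 0, "rz": 0, "grip": 1},
    {"tx": 0, "ty": 0, "tz": 0, "rx": 0, "ry": 0, "rz": 0, "grip": 1},
    {"tx": 0, "ty": 0, "tz": 0, "rx": 0, "ry": 0, "rz": 0, "grip": 1}
  ]
}}

```text
clock: 4.3
tool_pos: [0.4136, 0.2056, 0.0088]
eef_rot: [[0.999, 0.043, 0.008], [0.043, -0.999, 0.001], [0.008, -0.001, -1.0]]
ft_force: [-1.0, -2.1, 12.1]
opening: 0.0183
```

```bash
python3 plan.py .5172 .0452 .12 -4.1
```

```text
t 4.3 pos [0.4136 0.2056 0.0088] yaw 2.44 tilt 0.44 open 0.0183 F [-1.  -2.1 12.1] j [ 23.  34. 126.  -0.  19. 111.]
rz 0.218
cur shift total [ 0.322  0.549 -0.371] rows>= 4
tgt shift total [ 0.383  0.509 -0.371] rows>= 4
```

Call:
{"method": "move_arm", "body": {
  "steps": [
    {"tx": 0, "ty": 0, "tz": -0.04, "rx": 0, "ry": 0, "rz": 0, "grip": 1},
    {"tx": 0, "ty": 0, "tz": -0.16, "rx": 0, "ry": 0, "rz": 0, "grip": 1},
    {"tx": 0, "ty": 0, "tz": -0.18, "rx": 0, "ry": 0, "rz": 0, "grip": 1},
    {"tx": 0, "ty": 0, "tz": 0, "rx": 0, "ry": -0.015, "rz": 0.22, "grip": 1},
    {"tx": 0, "ty": 0, "tz": 0, "rx": 0, "ry": 0, "rz": 0, "grip": 1}
  ]
}}

```text
clock: 4.92
tool_pos: [0.4124, 0.2054, 0.1225]
eef_rot: [[0.997, -0.072, -0.0], [-0.072, -0.997, 0.001], [-0.001, -0.001, -1.0]]
ft_force: [0.4, -0.1, -4.1]
opening: 0.0182
```

```bash
python3 plan.py .5172 .0452 .12 -4.1;python3 - <<'E'
from h import *
s=cam("scene");crop(s,"pics/g2.png",280,130,440,250,5)
E
```

```text
t 4.92 pos [0.4124 0.2054 0.1225] yaw -4.14 tilt 0.08 open 0.0182 F [ 0.4 -0.1 -4.1] j [ 23.  22. 122.   0.  36. 117.]
rz -0.001
cur shift total [0.387 0.507 0.008] rows>= 4
tgt shift total [0.387 0.508 0.008] rows>= 4
```

View pics/g2.png

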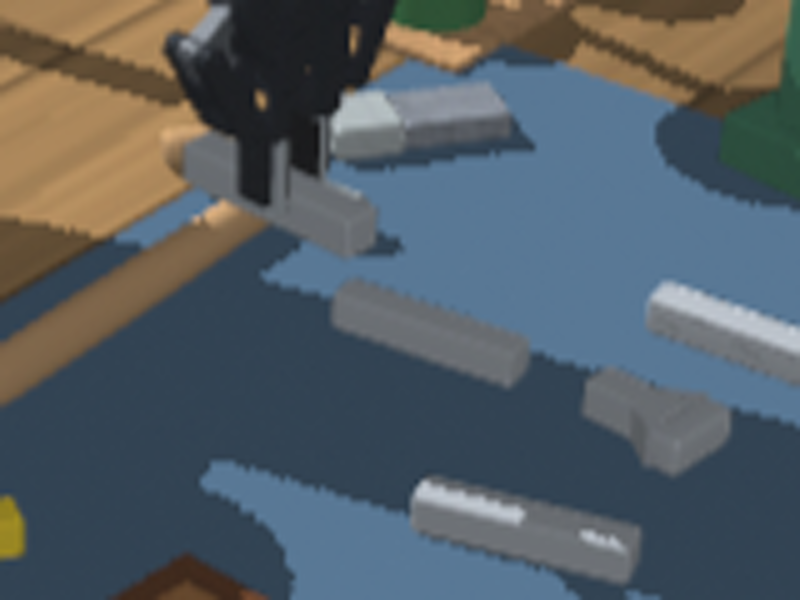

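Call:
{"method": "move_arm", "body": {
  "steps": [
    {"tx": 0.1, "ty": 0.127, "tz": 0, "rx": 0, "ry": 0, "rz": 0, "grip": 1},
    {"tx": 0.1, "ty": 0.127, "tz": 0, "rx": 0, "ry": 0, "rz": 0, "grip": 1},
    {"tx": 0.1, "ty": 0.127, "tz": 0, "rx": 0, "ry": 0, "rz": 0, "grip": 1},
    {"tx": 0.096, "ty": 0.127, "tz": 0, "rx": 0, "ry": 0, "rz": 0, "grip": 1},
    {"tx": 0, "ty": 0, "tz": 0.14, "rx": 0, "ry": 0, "rz": 0, "grip": 1},
    {"tx": 0, "ty": 0, "tz": 0.12, "rx": 0, "ry": 0, "rz": 0, "grip": 1},
    {"tx": 0, "ty": 0, "tz": 0, "rx": 0, "ry": 0, "rz": 0, "grip": 1}
  ]
}}

```text
clock: 5.85
tool_pos: [0.5167, 0.0444, 0.0403]
eef_rot: [[0.997, -0.071, -0.009], [-0.071, -0.997, 0.0], [-0.009, 0.0, -1.0]]
ft_force: [0.0, 0.2, -4.0]
opening: 0.0176
```

```bash
python3 plan.py .520 .045 .018 -4.1;python3 - <<'E'
from ov import *
s=cam("scene");D=np.radians
o=robot.observe(); z=o["tool_pos"][2]-.0088
overlay(s,[("bar",(.5172,.0452,D(-4.1)),z),("bar",(.5172,.0452,D(-4.1)),.008)],"pics/g3.png",(230,190,390,310),5)
E
```

```text
t 5.85 pos [0.5167 0.0444 0.0403] yaw -4.06 tilt 0.5 open 0.0176 F [ 0.   0.2 -4. ] j [  2.  34. 117.   0.  30.  96.]
rz 0.001
cur shift total [ 0.011 -0.003  0.074] rows>= 1
tgt shift total [ 0.011 -0.003  0.074] rows>= 1
```

View pics/g3.png

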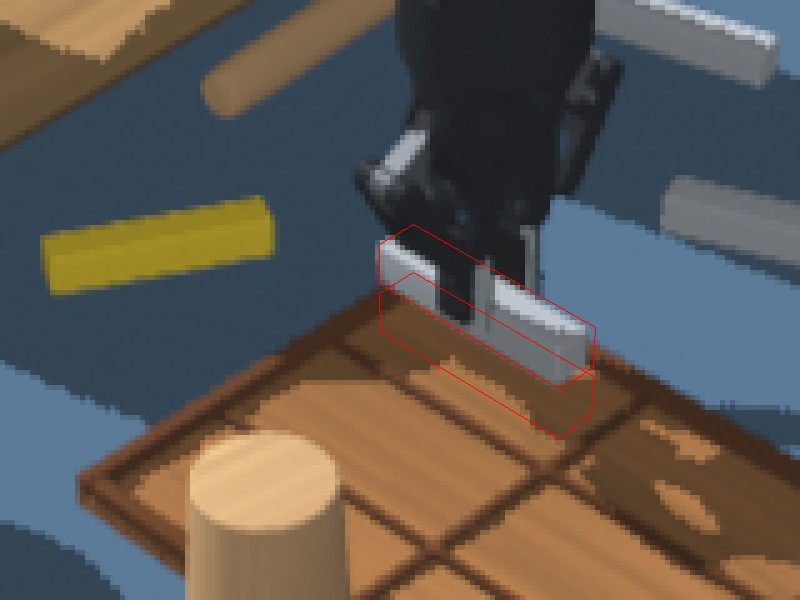

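Call:
{"method": "move_arm", "body": {
  "steps": [
    {"tx": 0.011, "ty": -0.003, "tz": 0.03, "rx": 0, "ry": 0.017, "rz": 0, "grip": 1},
    {"tx": 0, "ty": 0, "tz": 0.03, "rx": 0, "ry": 0, "rz": 0, "grip": 1},
    {"tx": 0, "ty": 0, "tz": 0.012, "rx": 0, "ry": 0, "rz": 0, "grip": 1},
    {"tx": 0, "ty": 0, "tz": 0, "rx": 0, "ry": 0, "rz": 0, "grip": 1}
  ]
}}

```text
clock: 6.4
tool_pos: [0.5225, 0.0454, 0.0209]
eef_rot: [[0.997, -0.072, 0.006], [-0.072, -0.997, -0.0], [0.006, -0.0, -1.0]]
ft_force: [0.0, 0.1, -4.5]
opening: 0.0181
```

```bash
python3 plan.py .520 .045 .018 -4.1
```

```text
t 6.4 pos [0.5225 0.0454 0.0209] yaw -4.14 tilt 0.34 open 0.0181 F [ 0.   0.1 -4.5] j [  2.  36. 117.  -0.  27.  96.]
rz -0.001
cur shift total [-0.008  0.002  0.01 ] rows>= 1
tgt shift total [-0.008  0.002  0.01 ] rows>= 1
```

Call:
{"method": "move_arm", "body": {
  "steps": [
    {"tx": -0.008, "ty": 0, "tz": 0.008, "rx": 0, "ry": -0.012, "rz": 0, "grip": 1},
    {"tx": 0, "ty": 0, "tz": 0, "rx": 0, "ry": 0, "rz": 0, "grip": 1},
    {"tx": 0, "ty": 0, "tz": 0, "rx": 0, "ry": 0, "rz": 0, "grip": 1}
  ]
}}

```text
clock: 6.78
tool_pos: [0.5203, 0.0455, 0.0186]
eef_rot: [[0.997, -0.072, 0.0], [-0.072, -0.997, 0.0], [0.0, -0.0, -1.0]]
ft_force: [0.6, -0.4, -4.0]
opening: 0.0176
```

```bash
python3 plan.py .520 .045 .017 -4.1
```

```text
t 6.78 pos [0.5203 0.0455 0.0186] yaw -4.16 tilt 0.01 open 0.0176 F [ 0.6 -0.4 -4. ] j [  2.  36. 117.   0.  27.  96.]
rz -0.002
cur shift total [-0.001  0.002  0.005] rows>= 1
tgt shift total [-0.001  0.002  0.005] rows>= 1
```

Lower the last 2 mm, open partially, raise.

Call:
{"method": "move_arm", "body": {
  "steps": [
    {"tx": 0, "ty": 0, "tz": 0.006, "rx": 0, "ry": 0, "rz": 0, "grip": 1},
    {"tx": 0, "ty": 0, "tz": 0, "rx": 0, "ry": 0, "rz": 0, "grip": 1},
    {"tx": 0, "ty": 0, "tz": 0, "rx": 0, "ry": 0, "rz": 0, "grip": 0.6},
    {"tx": 0, "ty": 0, "tz": 0, "rx": 0, "ry": 0, "rz": 0, "grip": 0.6},
    {"tx": 0, "ty": 0, "tz": -0.1, "rx": 0, "ry": 0, "rz": 0, "grip": 0.6},
    {"tx": 0, "ty": 0, "tz": -0.2, "rx": 0, "ry": 0, "rz": 0, "grip": 0.6},
    {"tx": 0, "ty": 0, "tz": -0.1, "rx": 0, "ry": 0, "rz": 0, "grip": 0.5},
    {"tx": 0, "ty": 0, "tz": 0, "rx": 0, "ry": 0, "rz": 0, "grip": 0.5}
  ]
}}

```text
clock: 7.78
tool_pos: [0.5218, 0.0456, 0.1391]
eef_rot: [[0.997, -0.072, 0.005], [-0.072, -0.997, 0.0], [0.005, -0.001, -1.0]]
ft_force: [-0.4, 0.2, 0.4]
opening: 0.0426
```

```bash
python3 plan.py .5533 .203 .10 15.8; python3 - <<'E'
from ov import *
s=cam("scene");D=np.radians; t=cam("top")
overlay(s,[("bar",(.5172,.0452,D(-4.1)),.008)],"pics/g4.png",(230,190,390,310),5)
fit([s,t],"bar",(.5172,.0452,D(-4.1)),silver,z0=.008)
fit([s,t],"bar",(.5533,.203,D(15.7)),silver)
fit([s,t],"bar",(.546,.4016,D(2)),silver)
fit([s,t],"bar",(.426,.308,D(4)),silver)
E
```

```text
t 7.78 pos [0.5218 0.0456 0.1391] yaw -4.16 tilt 0.26 open 0.0426 F [-0.4  0.2  0.4] j [  2.  24. 113.   0.  42.  96.]
rz -0.665
cur shift total [ 0.067 -0.531  0.13 ] rows>= 3
tgt shift total [ 0.244 -0.476  0.13 ] rows>= 3
bar both [0.517  0.0355] -97.65 err 0.599
bar c0 [0.5231 0.0441] 0.21 err 0.727
bar c1 [0.5184 0.0463] -95.62 err 0.328
bar both [0.5526 0.2035] 15.62 err 0.993
bar c0 [0.5525 0.2043] 13.73 err 0.198
bar c1 [0.5546 0.2038] 15.89 err 1.787
bar both [0.5461 0.4015] 2.21 err 0.162
bar c0 [0.5482 0.4016] -1.61 err 0.221
bar c1 [0.546  0.4015] 2.2 err 0.095
bar both [0.4262 0.3076] 5.5 err 0.174
bar c0 [0.4273 0.3088] 1.0 err 0.231
bar c1 [0.4256 0.3075] 5.71 err 0.096
```

View pics/g4.png

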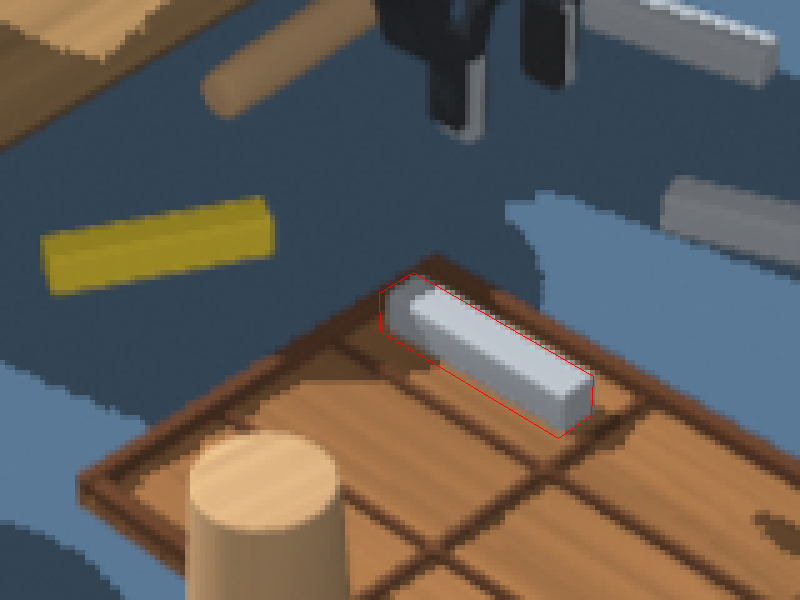

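Call:
{"method": "move_arm", "body": {
  "steps": [
    {"tx": 0, "ty": 0, "tz": 0, "rx": 0, "ry": 0, "rz": -0.333, "grip": 0.5},
    {"tx": 0, "ty": 0, "tz": 0, "rx": 0, "ry": 0, "rz": -0.332, "grip": 0.5},
    {"tx": 0.083, "ty": -0.158, "tz": 0, "rx": 0, "ry": 0, "rz": 0, "grip": 0.5},
    {"tx": 0.083, "ty": -0.158, "tz": 0, "rx": 0, "ry": 0, "rz": 0, "grip": 0.5},
    {"tx": 0.083, "ty": -0.16, "tz": 0, "rx": 0, "ry": 0, "rz": 0, "grip": 0.5},
    {"tx": 0, "ty": 0, "tz": 0.13, "rx": 0, "ry": 0, "rz": 0, "grip": 0.5},
    {"tx": 0, "ty": 0, "tz": 0.13, "rx": 0, "ry": 0, "rz": 0, "grip": 0.5},
    {"tx": 0, "ty": 0, "tz": 0, "rx": 0, "ry": 0, "rz": 0, "grip": 0.5},
    {"tx": 0, "ty": 0, "tz": 0, "rx": 0, "ry": 0, "rz": 0, "grip": 0.5}
  ]
}}

```text
clock: 9.0
tool_pos: [0.5533, 0.2031, 0.059]
eef_rot: [[0.962, 0.272, -0.001], [0.272, -0.962, -0.0], [-0.001, -0.0, -1.0]]
ft_force: [0.3, 0.4, 0.2]
opening: 0.0426
```

```bash
python3 plan.py .5533 .203 .009 15.8
```

```text
t 9.0 pos [0.5533 0.2031 0.059 ] yaw 15.78 tilt 0.03 open 0.0426 F [0.3 0.4 0.2] j [ 17.  35. 107.   0.  37.  91.]
rz -0.001
cur shift total [-0.     0.     0.167] rows>= 1
tgt shift total [-0.     0.     0.167] rows>= 1
```

Call:
{"method": "move_arm", "body": {
  "steps": [
    {"tx": 0, "ty": 0, "tz": 0.1, "rx": 0, "ry": 0, "rz": 0, "grip": 0.5},
    {"tx": 0, "ty": 0, "tz": 0.065, "rx": 0, "ry": 0, "rz": 0, "grip": 0.5},
    {"tx": 0, "ty": 0, "tz": 0, "rx": 0, "ry": 0, "rz": 0, "grip": 0.5},
    {"tx": 0, "ty": 0, "tz": 0, "rx": 0, "ry": 0, "rz": 0, "grip": 0.5},
    {"tx": 0, "ty": 0, "tz": 0, "rx": 0, "ry": 0, "rz": 0, "grip": 1},
    {"tx": 0, "ty": 0, "tz": 0, "rx": 0, "ry": 0, "rz": 0, "grip": 1},
    {"tx": 0, "ty": 0, "tz": 0, "rx": 0, "ry": 0, "rz": 0, "grip": 1},
    {"tx": 0, "ty": 0, "tz": 0, "rx": 0, "ry": 0, "rz": 0, "grip": 1}
  ]
}}

```text
clock: 10.0
tool_pos: [0.5539, 0.2034, 0.0104]
eef_rot: [[0.962, 0.272, 0.001], [0.272, -0.962, 0.001], [0.001, -0.0, -1.0]]
ft_force: [-2.3, -0.2, 11.3]
opening: 0.0183
```

```bash
python3 plan.py .5127 -.0186 .12 -4.1
```

```text
t 10.0 pos [0.5539 0.2034 0.0104] yaw 15.8 tilt 0.09 open 0.0183 F [-2.3 -0.2 11.3] j [ 17.  40. 108.   0.  32.  91.]
rz 0.663
cur shift total [-0.333  0.675 -0.365] rows>= 5
tgt shift total [-0.084  0.748 -0.365] rows>= 5
```

Call:
{"method": "move_arm", "body": {
  "steps": [
    {"tx": 0, "ty": 0, "tz": -0.05, "rx": 0, "ry": 0, "rz": 0, "grip": 1},
    {"tx": 0, "ty": 0, "tz": -0.15, "rx": 0, "ry": 0, "rz": 0, "grip": 1},
    {"tx": 0, "ty": 0, "tz": -0.1, "rx": 0, "ry": 0, "rz": 0, "grip": 1},
    {"tx": 0, "ty": 0, "tz": 0, "rx": 0, "ry": 0, "rz": 0.332, "grip": 1},
    {"tx": 0, "ty": 0, "tz": 0, "rx": 0, "ry": 0, "rz": 0.331, "grip": 1},
    {"tx": -0.021, "ty": 0.187, "tz": 0, "rx": 0, "ry": 0, "rz": 0, "grip": 1},
    {"tx": -0.021, "ty": 0.187, "tz": 0, "rx": 0, "ry": 0, "rz": 0, "grip": 1},
    {"tx": -0.021, "ty": 0.187, "tz": 0, "rx": 0, "ry": 0, "rz": 0, "grip": 1},
    {"tx": -0.021, "ty": 0.187, "tz": 0, "rx": 0, "ry": 0, "rz": 0, "grip": 1},
    {"tx": 0, "ty": 0, "tz": 0.2, "rx": 0, "ry": 0, "rz": 0, "grip": 1},
    {"tx": 0, "ty": 0, "tz": 0, "rx": 0, "ry": 0, "rz": 0, "grip": 1},
    {"tx": 0, "ty": 0, "tz": 0, "rx": 0, "ry": 0, "rz": 0, "grip": 1}
  ]
}}

```text
clock: 11.5
tool_pos: [0.5126, -0.0186, 0.0404]
eef_rot: [[0.997, -0.071, 0.001], [-0.071, -0.997, 0.0], [0.001, -0.0, -1.0]]
ft_force: [0.3, -0.1, -2.7]
opening: 0.018
```

```bash
python3 plan.py .5132 -.0186 .0185 -4.1;python3 - <<'E'
from ov import *
s=cam("scene");D=np.radians
o=robot.observe(); z=o["tool_pos"][2]-.0104
overlay(s,[("bar",(o["tool_pos"][0],o["tool_pos"][1],D(-4.1)),z)],"pics/g5.png",(230,190,390,310),5)
E
```

```text
t 11.5 pos [ 0.5126 -0.0186  0.0404] yaw -4.07 tilt 0.03 open 0.018 F [ 0.3 -0.1 -2.7] j [ -5.  33. 118.   0.  29.  89.]
rz 0.001
cur shift total [ 0.002 -0.     0.073] rows>= 1
tgt shift total [ 0.002 -0.     0.073] rows>= 1
```

View pics/g5.png

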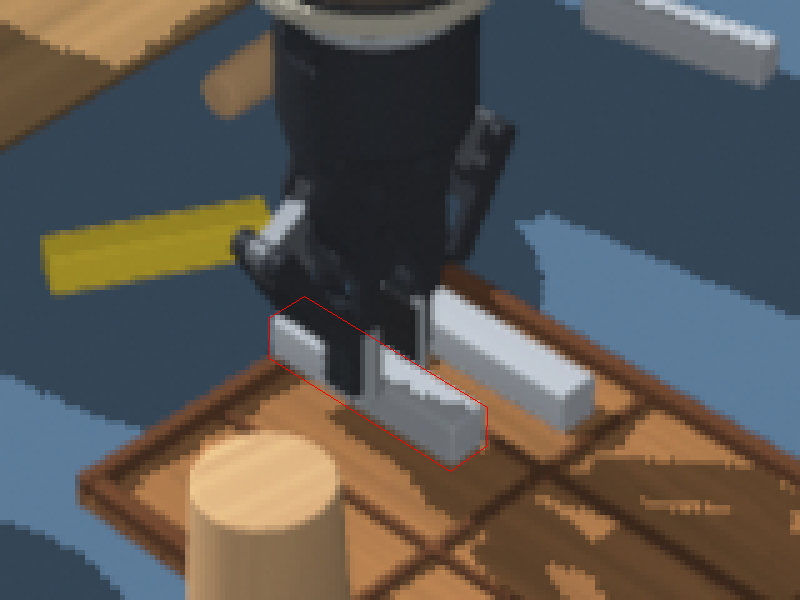

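Call:
{"method": "move_arm", "body": {
  "steps": [
    {"tx": 0.002, "ty": 0, "tz": 0.04, "rx": 0, "ry": 0, "rz": 0, "grip": 1},
    {"tx": 0, "ty": 0, "tz": 0.032, "rx": 0, "ry": 0, "rz": 0, "grip": 1},
    {"tx": 0, "ty": 0, "tz": 0, "rx": 0, "ry": 0, "rz": 0, "grip": 1},
    {"tx": 0, "ty": 0, "tz": 0, "rx": 0, "ry": 0, "rz": 0, "grip": 1},
    {"tx": 0, "ty": 0, "tz": 0, "rx": 0, "ry": 0, "rz": 0, "grip": 0.6},
    {"tx": 0, "ty": 0, "tz": 0, "rx": 0, "ry": 0, "rz": 0, "grip": 0.6},
    {"tx": 0, "ty": 0, "tz": -0.1, "rx": 0, "ry": 0, "rz": 0, "grip": 0.6},
    {"tx": 0, "ty": 0, "tz": -0.2, "rx": 0, "ry": 0, "rz": 0, "grip": 0.6},
    {"tx": 0, "ty": 0, "tz": -0.1, "rx": 0, "ry": 0, "rz": 0, "grip": 0.5},
    {"tx": 0, "ty": 0, "tz": 0, "rx": 0, "ry": 0, "rz": -0.3, "grip": 0.5}
  ]
}}

```text
clock: 12.8
tool_pos: [0.5141, -0.019, 0.1402]
eef_rot: [[0.996, 0.088, 0.004], [0.088, -0.996, -0.0], [0.004, 0.001, -1.0]]
ft_force: [-0.2, -0.0, -0.3]
opening: 0.0425
```

```bash
python3 plan.py .4265 .308 .013 5; python3 - <<'E'
from ov import *
s=cam("scene");D=np.radians; t=cam("top")
overlay(s,[("bar",(.5172,.0452,D(-4.1)),.008),("bar",(.5127,-.0186,D(-4.1)),.008)],"pics/g6.png",(230,190,390,310),5)
fit([s,t],"bar",(.546,.4016,D(2)),silver)
fit([s,t],"bar",(.426,.308,D(4)),silver)
E
```

```text
t 12.8 pos [ 0.5141 -0.019   0.1402] yaw 5.05 tilt 0.25 open 0.0425 F [-0.2 -0.  -0.3] j [ -5.  24. 114.   0.  42.  79.]
rz 0.002
cur shift total [-0.195 -1.111  0.424] rows>= 7
tgt shift total [-0.196 -1.111  0.424] rows>= 7
bar both [0.5639 0.3504] 1.85 err 0.26
bar c0 [0.4052 0.5555] -73.63 err 1.0
bar c1 [0.5461 0.3267] 43.6 err 0.842
bar both [0.4261 0.3077] 5.52 err 0.179
bar c0 [0.4284 0.3077] 0.4 err 0.233
bar c1 [0.4256 0.3076] 5.88 err 0.097
```

View pics/g6.png

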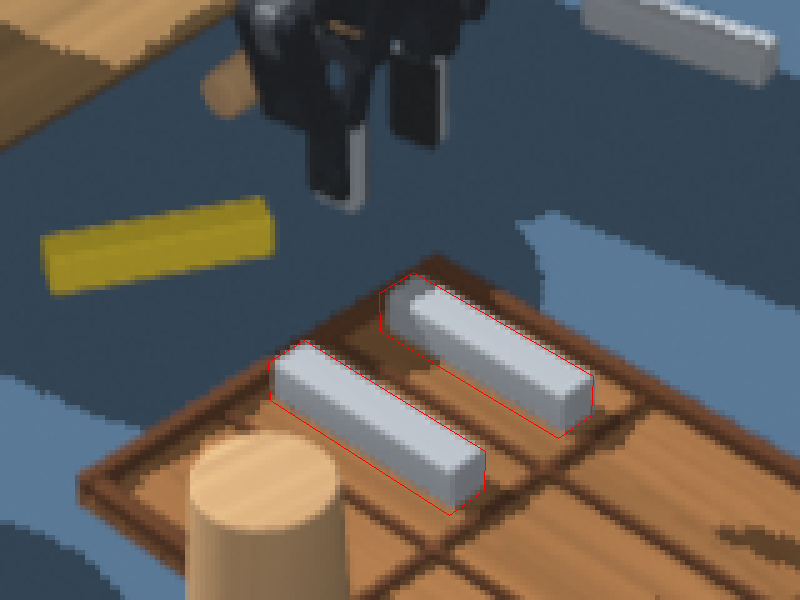

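Call:
{"method": "move_arm", "body": {
  "steps": [
    {"tx": -0.032, "ty": -0.185, "tz": 0, "rx": 0, "ry": 0, "rz": 0, "grip": 0.5},
    {"tx": -0.032, "ty": -0.185, "tz": 0, "rx": 0, "ry": 0, "rz": 0, "grip": 0.5},
    {"tx": -0.032, "ty": -0.185, "tz": 0, "rx": 0, "ry": 0, "rz": 0, "grip": 0.5},
    {"tx": -0.032, "ty": -0.185, "tz": 0, "rx": 0, "ry": 0, "rz": 0, "grip": 0.5},
    {"tx": -0.032, "ty": -0.185, "tz": 0, "rx": 0, "ry": 0, "rz": 0, "grip": 0.5},
    {"tx": -0.032, "ty": -0.185, "tz": 0, "rx": 0, "ry": 0, "rz": 0, "grip": 0.5},
    {"tx": 0, "ty": 0, "tz": 0.13, "rx": 0, "ry": 0, "rz": 0, "grip": 0.5},
    {"tx": 0, "ty": 0, "tz": 0.13, "rx": 0, "ry": 0, "rz": 0, "grip": 0.5},
    {"tx": 0, "ty": 0, "tz": 0, "rx": 0, "ry": 0, "rz": 0, "grip": 0.5},
    {"tx": 0, "ty": 0, "tz": 0, "rx": 0, "ry": 0, "rz": 0, "grip": 0.5}
  ]
}}

```text
clock: 14.15
tool_pos: [0.4271, 0.308, 0.0603]
eef_rot: [[0.996, 0.084, -0.0], [0.084, -0.996, 0.0], [-0.0, -0.0, -1.0]]
ft_force: [0.1, -0.0, 0.2]
opening: 0.0432
```

```bash
python3 plan.py .4261 .3077 .013 5; python3 - <<'E'
from ov import *
s=cam("scene");D=np.radians; t=cam("top")
overlay(s,[("bar",(.4261,.3077,D(5)),0)],"pics/g7.png",(310,150,470,270),5)
crop(t,"pics/g8.png",120,130,290,300,3)
E
```

```text
t 14.15 pos [0.4271 0.308  0.0603] yaw 4.8 tilt 0.01 open 0.0432 F [ 0.1 -0.   0.2] j [ 32.  32. 116.   0.  32. 118.]
rz -0.007
cur shift total [-0.003  0.001  0.158] rows>= 1
tgt shift total [-0.003  0.001  0.158] rows>= 1
```

View pics/g7.png

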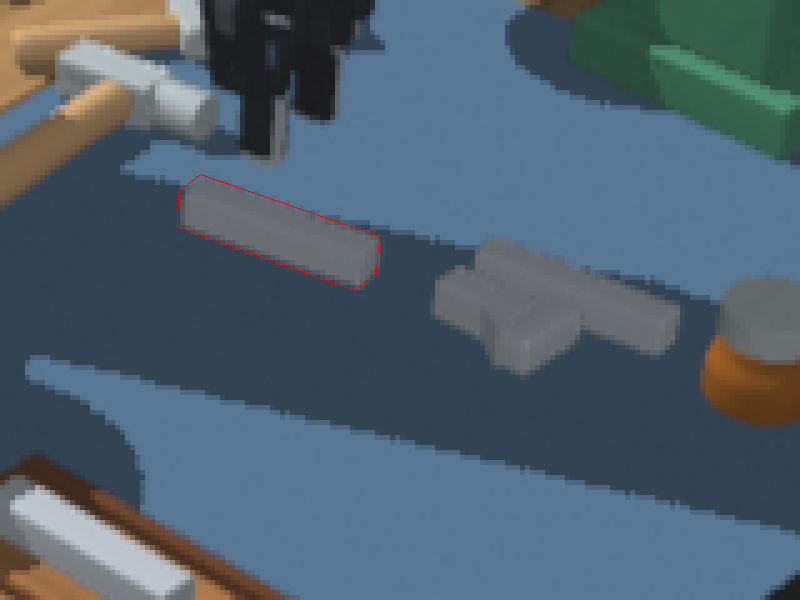

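View pics/g8.png

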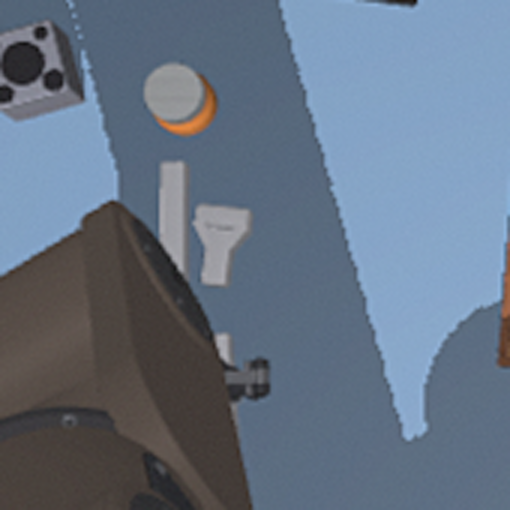

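Call:
{"method": "move_arm", "body": {
  "steps": [
    {"tx": -0.003, "ty": 0, "tz": 0.1, "rx": 0, "ry": 0, "rz": 0, "grip": 0.5},
    {"tx": 0, "ty": 0, "tz": 0.058, "rx": 0, "ry": 0, "rz": 0, "grip": 0.5},
    {"tx": 0, "ty": 0, "tz": 0, "rx": 0, "ry": 0, "rz": 0, "grip": 0.5},
    {"tx": 0, "ty": 0, "tz": 0, "rx": 0, "ry": 0, "rz": 0, "grip": 0.5},
    {"tx": 0, "ty": 0, "tz": 0, "rx": 0, "ry": 0, "rz": 0, "grip": 1},
    {"tx": 0, "ty": 0, "tz": 0, "rx": 0, "ry": 0, "rz": 0, "grip": 1},
    {"tx": 0, "ty": 0, "tz": 0, "rx": 0, "ry": 0, "rz": 0, "grip": 1},
    {"tx": 0, "ty": 0, "tz": 0, "rx": 0, "ry": 0, "rz": 0, "grip": 1}
  ]
}}

```text
clock: 15.25
tool_pos: [0.4264, 0.3082, 0.0133]
eef_rot: [[0.996, 0.086, 0.001], [0.086, -0.996, 0.001], [0.001, -0.001, -1.0]]
ft_force: [-1.6, -1.3, 11.6]
opening: 0.0178
```

```bash
python3 plan.py .5091 -.0824 .12 -4.1
```

```text
t 15.25 pos [0.4264 0.3082 0.0133] yaw 4.91 tilt 0.08 open 0.0178 F [-1.6 -1.3 11.6] j [ 33.  36. 117.   0.  26. 118.]
rz 0.3
cur shift total [ 0.163  1.321 -0.356] rows>= 7
tgt shift total [ 0.368  1.279 -0.356] rows>= 7
```

Call:
{"method": "move_arm", "body": {
  "steps": [
    {"tx": 0, "ty": 0, "tz": -0.05, "rx": 0, "ry": 0, "rz": 0, "grip": 1},
    {"tx": 0, "ty": 0, "tz": -0.15, "rx": 0, "ry": 0, "rz": 0, "grip": 1},
    {"tx": 0, "ty": 0, "tz": -0.1, "rx": 0, "ry": 0, "rz": 0, "grip": 1},
    {"tx": 0, "ty": 0, "tz": 0, "rx": 0, "ry": 0, "rz": 0.3, "grip": 1},
    {"tx": 0.052, "ty": 0.183, "tz": 0, "rx": 0, "ry": 0, "rz": 0, "grip": 1},
    {"tx": 0.052, "ty": 0.183, "tz": 0, "rx": 0, "ry": 0, "rz": 0, "grip": 1},
    {"tx": 0.052, "ty": 0.183, "tz": 0, "rx": 0, "ry": 0, "rz": 0, "grip": 1},
    {"tx": 0.052, "ty": 0.183, "tz": 0, "rx": 0, "ry": 0, "rz": 0, "grip": 1},
    {"tx": 0.052, "ty": 0.183, "tz": 0, "rx": 0, "ry": 0, "rz": 0, "grip": 1},
    {"tx": 0.052, "ty": 0.183, "tz": 0, "rx": 0, "ry": 0, "rz": 0, "grip": 1},
    {"tx": 0.052, "ty": 0.181, "tz": 0, "rx": 0, "ry": 0, "rz": 0, "grip": 1},
    {"tx": 0, "ty": 0, "tz": 0.2, "rx": 0, "ry": 0, "rz": 0, "grip": 1},
    {"tx": 0, "ty": 0, "tz": 0, "rx": 0, "ry": 0, "rz": 0, "grip": 1},
    {"tx": 0, "ty": 0, "tz": 0, "rx": 0, "ry": 0, "rz": 0, "grip": 1}
  ]
}}

```text
clock: 17.0
tool_pos: [0.5077, -0.0823, 0.0433]
eef_rot: [[0.997, -0.071, 0.0], [-0.071, -0.997, 0.0], [0.0, -0.0, -1.0]]
ft_force: [-0.2, -0.1, -3.0]
opening: 0.0176
```

```bash
python3 plan.py .5084 -.0824 .0215 -4.1;python3 - <<'E'
from ov import *
s=cam("scene");D=np.radians;t=cam("top")
o=robot.observe(); z=o["tool_pos"][2]-.0133
overlay(s,[("bar",(o["tool_pos"][0],o["tool_pos"][1],D(-4.1)),z)],"pics/g9.png",(210,210,370,330),5)
overlay(s,[("bar",(.55,.345,D(1)),0),("gate",(.5367,.3149,D(-5.2)),0)],"pics/g10.png",(350,160,510,280),5)
crop(t,"pics/g11.png",120,130,290,300,3)
E
```

```text
t 17.0 pos [ 0.5077 -0.0823  0.0433] yaw -4.08 tilt 0.01 open 0.0176 F [-0.2 -0.1 -3. ] j [-13.  33. 118.   0.  29.  81.]
rz 0.001
cur shift total [0.002 0.    0.073] rows>= 1
tgt shift total [0.002 0.    0.073] rows>= 1
```

View pics/g9.png

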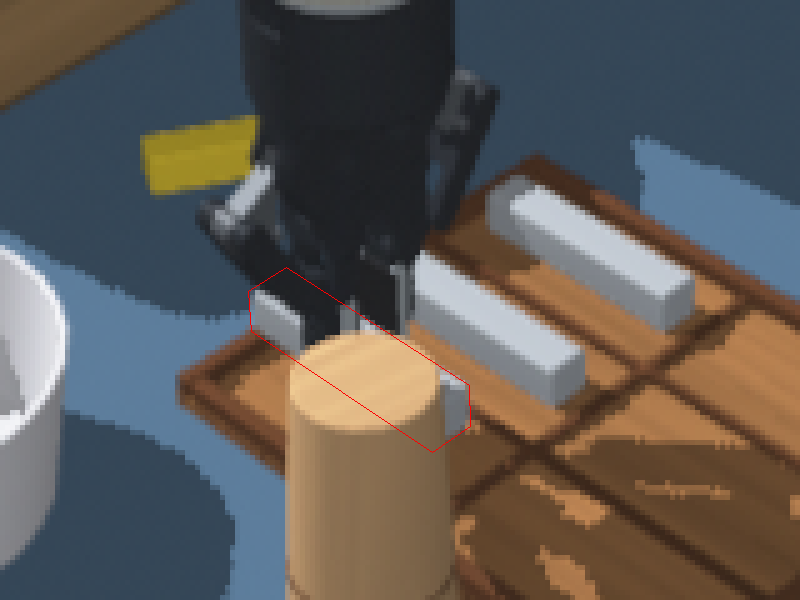

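View pics/g10.png

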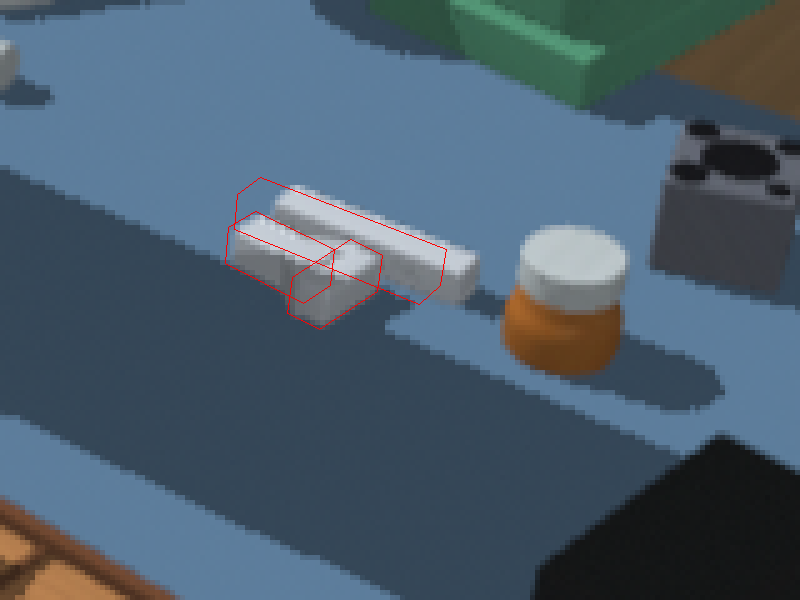

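View pics/g11.png

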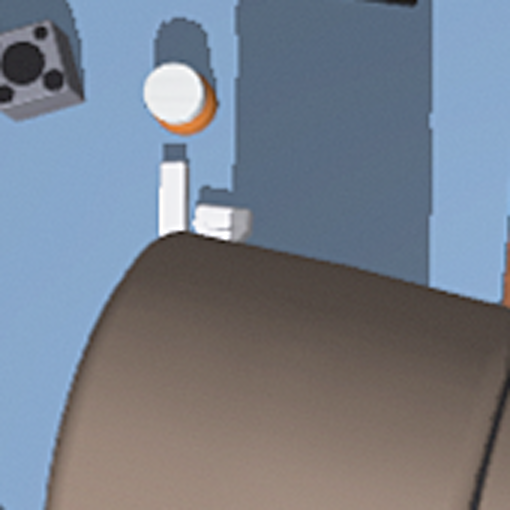

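Held bar lines up with the model over near_right. Lower and release; the knocked bar I'll measure with the arm out of view.

Call:
{"method": "move_arm", "body": {
  "steps": [
    {"tx": 0.002, "ty": 0, "tz": 0.04, "rx": 0, "ry": 0, "rz": 0, "grip": 1},
    {"tx": 0, "ty": 0, "tz": 0.032, "rx": 0, "ry": 0, "rz": 0, "grip": 1},
    {"tx": 0, "ty": 0, "tz": 0, "rx": 0, "ry": 0, "rz": 0, "grip": 1},
    {"tx": 0, "ty": 0, "tz": 0, "rx": 0, "ry": 0, "rz": 0, "grip": 1},
    {"tx": 0, "ty": 0, "tz": 0, "rx": 0, "ry": 0, "rz": 0, "grip": 0.6},
    {"tx": 0, "ty": 0, "tz": 0, "rx": 0, "ry": 0, "rz": 0, "grip": 0.6},
    {"tx": 0, "ty": 0, "tz": -0.1, "rx": 0, "ry": 0, "rz": 0, "grip": 0.6},
    {"tx": 0, "ty": 0, "tz": -0.2, "rx": 0, "ry": 0, "rz": 0, "grip": 0.6},
    {"tx": 0, "ty": 0, "tz": -0.1, "rx": 0, "ry": 0, "rz": 0, "grip": 0.5},
    {"tx": 0, "ty": 0, "tz": 0, "rx": 0, "ry": 0, "rz": -0.18, "grip": 0.5}
  ]
}}

```text
clock: 18.35
tool_pos: [0.5096, -0.083, 0.1433]
eef_rot: [[1.0, 0.024, 0.005], [0.024, -1.0, -0.001], [0.005, 0.001, -1.0]]
ft_force: [-0.5, -0.0, -1.4]
opening: 0.0429
```

```bash
python3 - <<'E'
from ov import *
s=cam("scene");D=np.radians; t=cam("top")
overlay(s,[("bar",(.5172,.0452,D(-4.1)),.008),("bar",(.5127,-.0186,D(-4.1)),.008),("bar",(.5081,-.0824,D(-4.1)),.008)],"pics/g12.png",(210,210,370,330),5)
crop(t,"pics/g13.png",120,130,290,300,3)
fit([s],"bar",(.565,.35,D(1)),silver,sep=False)
fit([t],"bar",(.565,.35,D(1)),silver,sep=False)
E
python3 plan.py .56 .35 .12 1
```

```text
bar both [0.5651 0.3377] 27.41 err 0.356
bar both [0.5637 0.3513] 2.23 err 0.085
t 18.45 pos [ 0.5083 -0.0827  0.1413] yaw 1.39 tilt 0.07 open 0.0424 F [-0.7 -0.1 -0.8] j [-13.  24. 114.   0.  42.  76.]
rz 0.013
cur shift total [ 0.207 -1.438  0.071] rows>= 8
tgt shift total [ 0.197 -1.439  0.071] rows>= 8
```

View pics/g12.png

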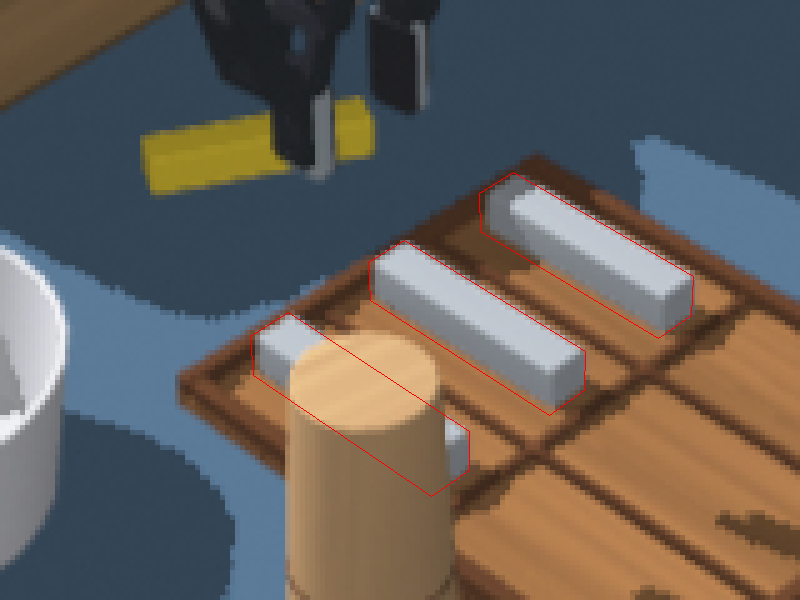

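View pics/g13.png

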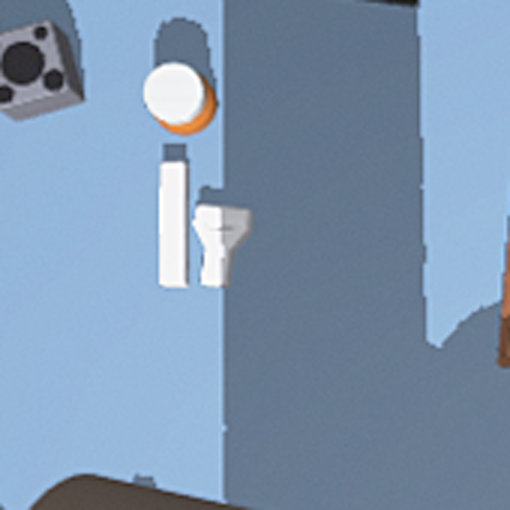

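Call:
{"method": "move_arm", "body": {
  "steps": [
    {"tx": 0, "ty": 0, "tz": 0, "rx": 0, "ry": 0, "rz": -0.02, "grip": 0.6},
    {"tx": 0.043, "ty": -0.18, "tz": 0, "rx": 0, "ry": 0, "rz": 0, "grip": 0.6},
    {"tx": 0.043, "ty": -0.18, "tz": 0, "rx": 0, "ry": 0, "rz": 0, "grip": 0.6},
    {"tx": 0.043, "ty": -0.18, "tz": 0, "rx": 0, "ry": 0, "rz": 0, "grip": 0.6},
    {"tx": 0.043, "ty": -0.18, "tz": 0, "rx": 0, "ry": 0, "rz": 0, "grip": 0.6},
    {"tx": 0.043, "ty": -0.18, "tz": 0, "rx": 0, "ry": 0, "rz": 0, "grip": 0.6},
    {"tx": 0.043, "ty": -0.18, "tz": 0, "rx": 0, "ry": 0, "rz": 0, "grip": 0.6},
    {"tx": 0.044, "ty": -0.18, "tz": 0, "rx": 0, "ry": 0, "rz": 0, "grip": 0.6},
    {"tx": 0.044, "ty": -0.18, "tz": 0, "rx": 0, "ry": 0, "rz": 0, "grip": 0.6},
    {"tx": 0, "ty": 0, "tz": 0.13, "rx": 0, "ry": 0, "rz": 0, "grip": 0.6},
    {"tx": 0, "ty": 0, "tz": 0.14, "rx": 0, "ry": 0, "rz": 0, "grip": 0.6},
    {"tx": 0, "ty": 0, "tz": 0, "rx": 0, "ry": 0, "rz": 0, "grip": 0.6},
    {"tx": 0, "ty": 0, "tz": 0, "rx": 0, "ry": 0, "rz": 0, "grip": 0.6}
  ],
  "grip_force": 100
}}

```text
clock: 20.08
tool_pos: [0.5979, 0.3526, 0.0605]
eef_rot: [[0.999, 0.032, 0.0], [0.032, -0.999, 0.0], [0.0, -0.0, -1.0]]
ft_force: [0.7, 0.0, 0.7]
opening: 0.0342
```

```bash
python3 plan.py .597 .3525 .013 2; python3 - <<'E'
from ov import *
s=cam("scene");D=np.radians; t=cam("top")
overlay(s,[("bar",(.5637,.3513,D(2)),0),("gate",(.5367,.3149,D(-5.2)),0)],"pics/g14.png",(350,160,510,280),5)
overlay(t,[("bar",(.5637,.3513,D(2)),0)],"pics/g15.png",(130,130,290,250),5)
E
```

```text
t 20.07 pos [0.5979 0.3526 0.0605] yaw 1.86 tilt 0.02 open 0.0342 F [0.7 0.  0.7] j [ 28.  42.  92.   0.  46. 116.]
rz -0.005
cur shift total [-0.003  0.     0.158] rows>= 1
tgt shift total [-0.003  0.     0.158] rows>= 1
```

View pics/g14.png

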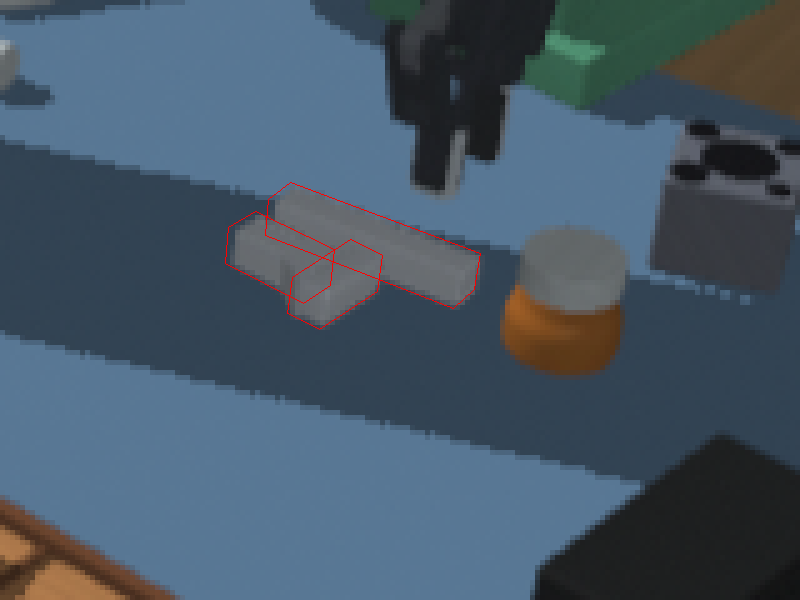

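View pics/g15.png

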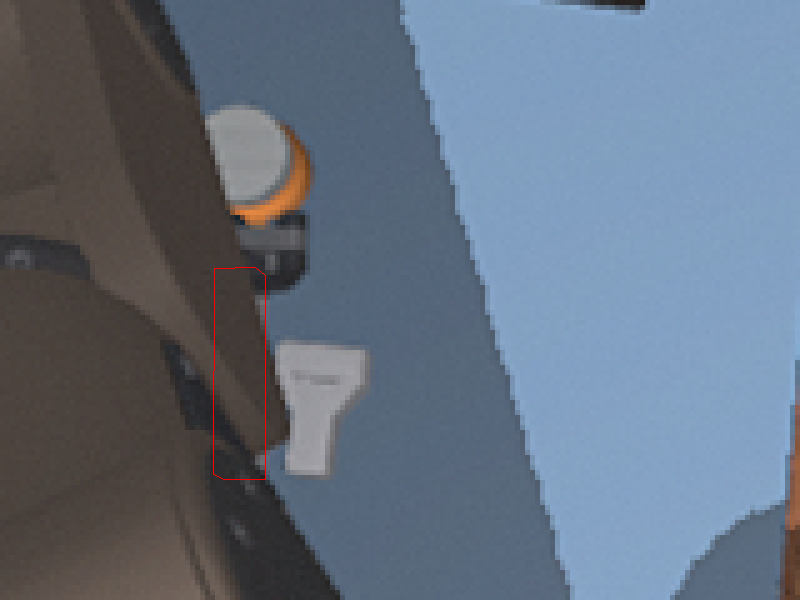

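Call:
{"method": "move_arm", "body": {
  "steps": [
    {"tx": -0.003, "ty": 0, "tz": 0.09, "rx": 0, "ry": 0, "rz": 0, "grip": 0.6},
    {"tx": 0, "ty": 0, "tz": 0.068, "rx": 0, "ry": 0, "rz": 0, "grip": 0.6},
    {"tx": 0, "ty": 0, "tz": 0, "rx": 0, "ry": 0, "rz": 0, "grip": 0.6},
    {"tx": 0, "ty": 0, "tz": 0, "rx": 0, "ry": 0, "rz": 0, "grip": 1},
    {"tx": 0, "ty": 0, "tz": 0, "rx": 0, "ry": 0, "rz": 0, "grip": 1},
    {"tx": 0, "ty": 0, "tz": 0, "rx": 0, "ry": 0, "rz": 0, "grip": 1},
    {"tx": 0, "ty": 0, "tz": 0, "rx": 0, "ry": 0, "rz": 0, "grip": 1},
    {"tx": 0, "ty": 0, "tz": -0.04, "rx": 0, "ry": 0, "rz": 0, "grip": 1},
    {"tx": 0, "ty": 0, "tz": -0.12, "rx": 0, "ry": 0, "rz": 0, "grip": 1},
    {"tx": 0, "ty": 0, "tz": -0.15, "rx": 0, "ry": 0, "rz": 0, "grip": 1},
    {"tx": 0, "ty": 0, "tz": 0, "rx": 0, "ry": 0, "rz": 0.2, "grip": 1},
    {"tx": 0, "ty": 0, "tz": 0, "rx": 0, "ry": 0, "rz": 0, "grip": 1}
  ]
}}

```text
clock: 21.68
tool_pos: [0.5967, 0.3527, 0.1064]
eef_rot: [[0.997, -0.071, 0.001], [-0.071, -0.997, 0.001], [0.001, -0.001, -1.0]]
ft_force: [0.6, -0.0, -3.9]
opening: 0.0162
```

```bash
python3 plan.py .6698 .0344 .1 -4.1; python3 - <<'E'
from ov import *
s=cam("scene");D=np.radians; t=cam("top")
crop(s,"pics/g16.png",340,130,500,250,5)
E
```

```text
t 21.68 pos [0.5967 0.3527 0.1064] yaw -4.08 tilt 0.07 open 0.0162 F [ 0.6 -0.  -3.9] j [ 28.  38.  91.   0.  50. 122.]
rz 0.001
cur shift total [0.318 1.041 0.021] rows>= 6
tgt shift total [0.319 1.041 0.021] rows>= 6
```

View pics/g16.png

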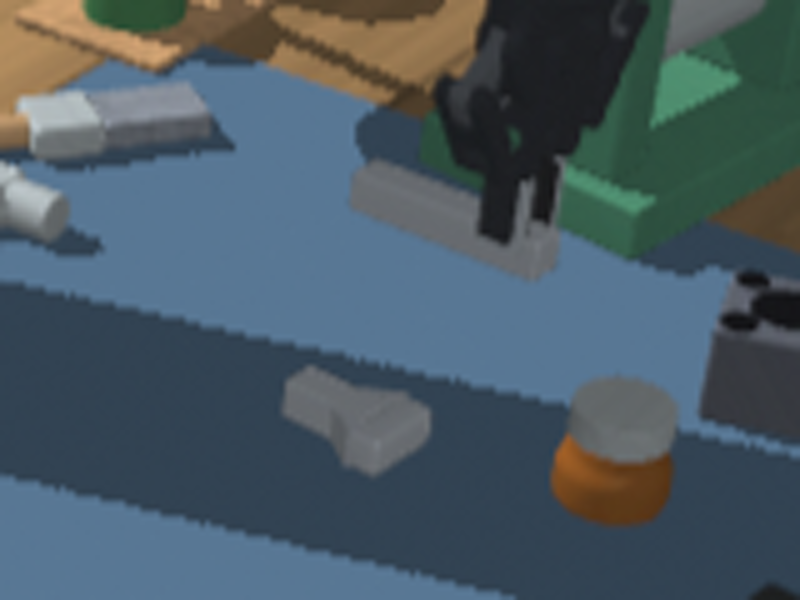

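Call:
{"method": "move_arm", "body": {
  "steps": [
    {"tx": 0.053, "ty": 0.174, "tz": 0, "rx": 0, "ry": 0, "rz": 0, "grip": 1},
    {"tx": 0.053, "ty": 0.174, "tz": 0, "rx": 0, "ry": 0, "rz": 0, "grip": 1},
    {"tx": 0.053, "ty": 0.174, "tz": 0, "rx": 0, "ry": 0, "rz": 0, "grip": 1},
    {"tx": 0.053, "ty": 0.173, "tz": 0, "rx": 0, "ry": 0, "rz": 0, "grip": 1},
    {"tx": 0.053, "ty": 0.173, "tz": 0, "rx": 0, "ry": 0, "rz": 0, "grip": 1},
    {"tx": 0.054, "ty": 0.173, "tz": 0, "rx": 0, "ry": 0, "rz": 0, "grip": 1},
    {"tx": 0, "ty": 0, "tz": 0.15, "rx": 0, "ry": 0, "rz": 0, "grip": 1},
    {"tx": 0, "ty": 0, "tz": 0.05, "rx": 0, "ry": 0, "rz": 0, "grip": 1},
    {"tx": 0, "ty": 0, "tz": 0, "rx": 0, "ry": 0, "rz": 0, "grip": 1},
    {"tx": 0, "ty": 0, "tz": 0, "rx": 0, "ry": 0, "rz": 0, "grip": 1}
  ]
}}

```text
clock: 23.02
tool_pos: [0.6703, 0.035, 0.0463]
eef_rot: [[0.998, -0.07, 0.001], [-0.07, -0.998, 0.0], [0.001, -0.0, -1.0]]
ft_force: [0.3, -0.0, -3.9]
opening: 0.0163
```

```bash
python3 plan.py .6698 .0344 .0215 -4.1;python3 - <<'E'
from ov import *
s=cam("scene");D=np.radians
z=robot.observe()["tool_pos"][2]-.0133
overlay(s,[("bar",(.6369,.0368,D(-4.1)),z)],"pics/g17.png",(260,200,420,320),5)
E
```

```text
t 23.02 pos [0.6703 0.035  0.0463] yaw -4.01 tilt 0.06 open 0.0163 F [ 0.3 -0.  -3.9] j [ 0. 41. 96.  0. 43. 94.]
rz 0.003
cur shift total [-0.002  0.002  0.083] rows>= 1
tgt shift total [-0.002  0.002  0.083] rows>= 1
```

View pics/g17.png

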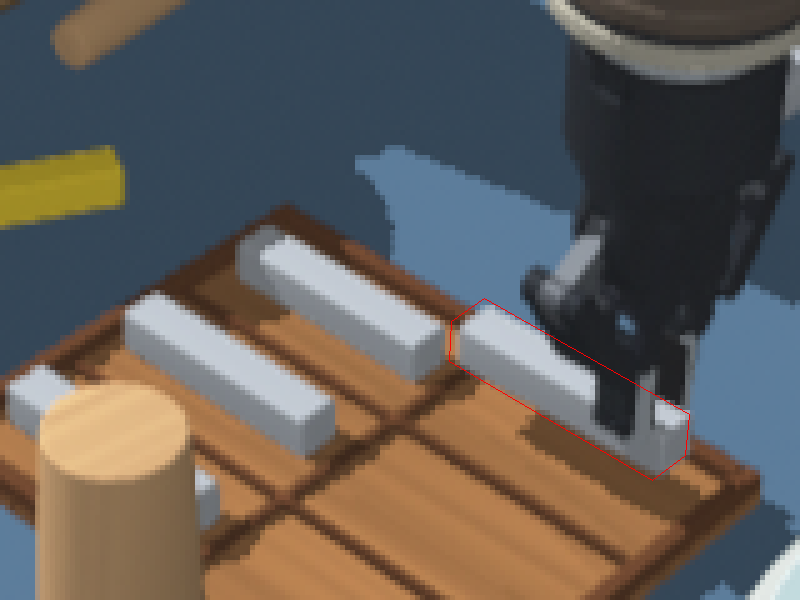

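Call:
{"method": "move_arm", "body": {
  "steps": [
    {"tx": -0.005, "ty": 0.002, "tz": 0.045, "rx": 0, "ry": 0, "rz": 0, "grip": 1},
    {"tx": 0, "ty": 0, "tz": 0.035, "rx": 0, "ry": 0, "rz": 0, "grip": 1},
    {"tx": 0, "ty": 0, "tz": 0, "rx": 0, "ry": 0, "rz": 0, "grip": 1},
    {"tx": 0, "ty": 0, "tz": 0, "rx": 0, "ry": 0, "rz": 0, "grip": 1},
    {"tx": 0, "ty": 0, "tz": 0, "rx": 0, "ry": 0, "rz": 0, "grip": 0.6},
    {"tx": 0, "ty": 0, "tz": 0, "rx": 0, "ry": 0, "rz": 0, "grip": 0.6},
    {"tx": 0, "ty": 0, "tz": -0.1, "rx": 0, "ry": 0, "rz": 0, "grip": 0.6},
    {"tx": 0, "ty": 0, "tz": -0.2, "rx": 0, "ry": 0, "rz": 0, "grip": 0.6},
    {"tx": 0, "ty": 0, "tz": -0.1, "rx": 0, "ry": 0, "rz": 0, "grip": 0.5},
    {"tx": 0, "ty": 0, "tz": 0, "rx": 0, "ry": 0, "rz": 0, "grip": 0.5}
  ]
}}

```text
clock: 24.32
tool_pos: [0.6698, 0.0337, 0.144]
eef_rot: [[0.997, -0.071, 0.005], [-0.071, -0.997, 0.0], [0.005, -0.001, -1.0]]
ft_force: [0.1, 0.2, 0.1]
opening: 0.0429
```

```bash
python3 - <<'E'
from ov import *
s=cam("scene");D=np.radians; t=cam("top")
L=[(.5172,.0452),(.5127,-.0186),(.5081,-.0824),(.6369,.0368)]
overlay(s,[("bar",(x,y,D(-4.1)),.008) for x,y in L],"pics/g18.png",(240,210,420,330),4)
overlay(t,[("bar",(x,y,D(-4.1)),.008) for x,y in L],"pics/g19.png",(270,140,400,270),5)
for g in ((.5367,.3149,D(-5)),(.4292,-.4042,D(10.4))):
    fit([t,s],"gate",g,silver)
E
python3 plan.py .5367 .3149 .06 -5.2
```

```text
gate both [0.5365 0.3146] -3.8 err 0.879
gate c0 [0.5366 0.3142] -5.77 err 0.146
gate c1 [0.5365 0.3174] -5.9 err 1.591
gate both [ 0.4291 -0.4044] 10.41 err 0.167
gate c0 [ 0.4291 -0.4051] 8.89 err 0.146
gate c1 [ 0.4288 -0.4036] 10.84 err 0.174
t 24.43 pos [0.668  0.0337 0.1409] yaw -4.1 tilt 0.01 open 0.0427 F [-0.9 -0.1 -1. ] j [ 0. 34. 93.  0. 52. 94.]
rz 0.037
cur shift total [-0.504 -0.904  0.27 ] rows>= 6
tgt shift total [-0.521 -0.894  0.27 ] rows>= 6
```

View pics/g18.png

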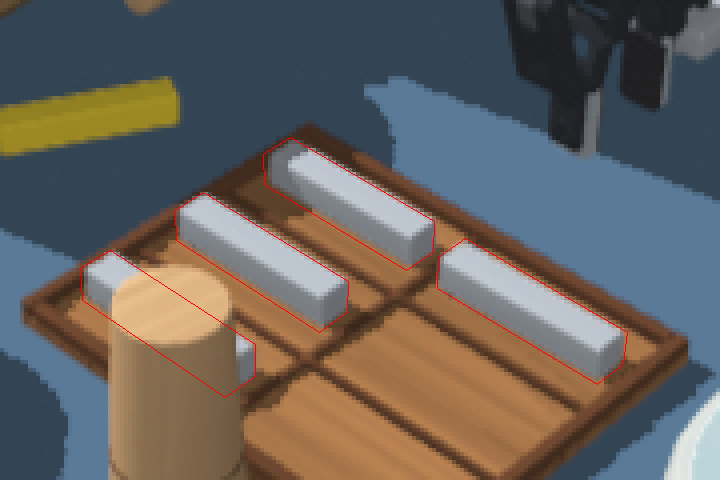

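View pics/g19.png

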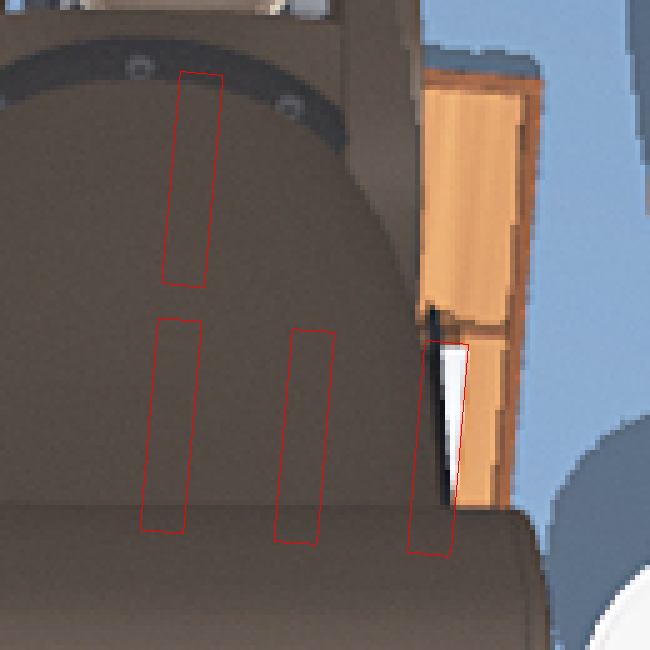

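Call:
{"method": "move_arm", "body": {
  "steps": [
    {"tx": 0, "ty": 0, "tz": 0, "rx": 0, "ry": 0, "rz": 0.04, "grip": 0.5},
    {"tx": -0.091, "ty": -0.149, "tz": 0, "rx": 0, "ry": 0, "rz": 0, "grip": 0.5},
    {"tx": -0.091, "ty": -0.149, "tz": 0, "rx": 0, "ry": 0, "rz": 0, "grip": 0.5},
    {"tx": -0.091, "ty": -0.149, "tz": 0, "rx": 0, "ry": 0, "rz": 0, "grip": 0.5},
    {"tx": -0.092, "ty": -0.149, "tz": 0, "rx": 0, "ry": 0, "rz": 0, "grip": 0.5},
    {"tx": -0.092, "ty": -0.148, "tz": 0, "rx": 0, "ry": 0, "rz": 0, "grip": 0.5},
    {"tx": -0.092, "ty": -0.148, "tz": 0, "rx": 0, "ry": 0, "rz": 0, "grip": 0.5},
    {"tx": 0, "ty": 0, "tz": 0.13, "rx": 0, "ry": 0, "rz": 0, "grip": 0.5},
    {"tx": 0, "ty": 0, "tz": 0.13, "rx": 0, "ry": 0, "rz": 0, "grip": 0.5},
    {"tx": 0, "ty": 0, "tz": 0, "rx": 0, "ry": 0, "rz": 0, "grip": 0.5},
    {"tx": 0, "ty": 0, "tz": 0, "rx": 0, "ry": 0, "rz": 0, "grip": 0.5}
  ]
}}

```text
clock: 25.8
tool_pos: [0.5292, 0.3154, 0.0638]
eef_rot: [[0.996, -0.093, -0.0], [-0.093, -0.996, 0.0], [-0.0, -0.0, -1.0]]
ft_force: [0.1, 0.4, 1.0]
opening: 0.0428
```

```bash
python3 plan.py .5286 .3153 .012 -5.3; python3 - <<'E'
from ov import *
s=cam("scene");D=np.radians; t=cam("top")
overlay(s,[("gate",(.5366,.3146,D(-5.2)),0)],"pics/g20.png",(330,130,490,250),5)
L=[(.5172,.0452),(.5127,-.0186),(.5081,-.0824),(.6369,.0368)]
overlay(t,[("bar",(x,y,D(-4.1)),.008) for x,y in L],"pics/g21.png",(270,140,400,270),5)
E
```

```text
t 25.8 pos [0.5292 0.3154 0.0638] yaw -5.33 tilt 0.01 open 0.0428 F [0.1 0.4 1. ] j [ 28.  36. 104.   0.  40. 123.]
rz -0.001
cur shift total [-0.002  0.001  0.173] rows>= 1
tgt shift total [-0.002  0.001  0.173] rows>= 1
```

View pics/g20.png

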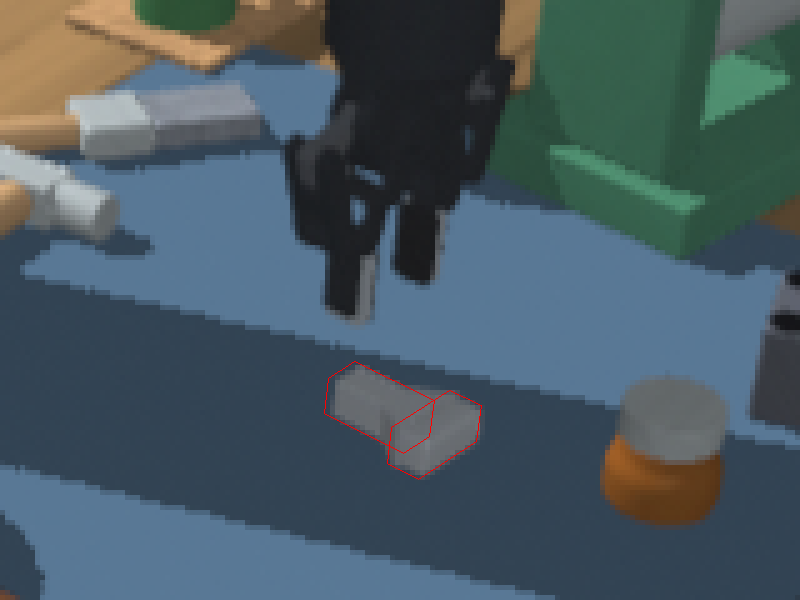

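View pics/g21.png

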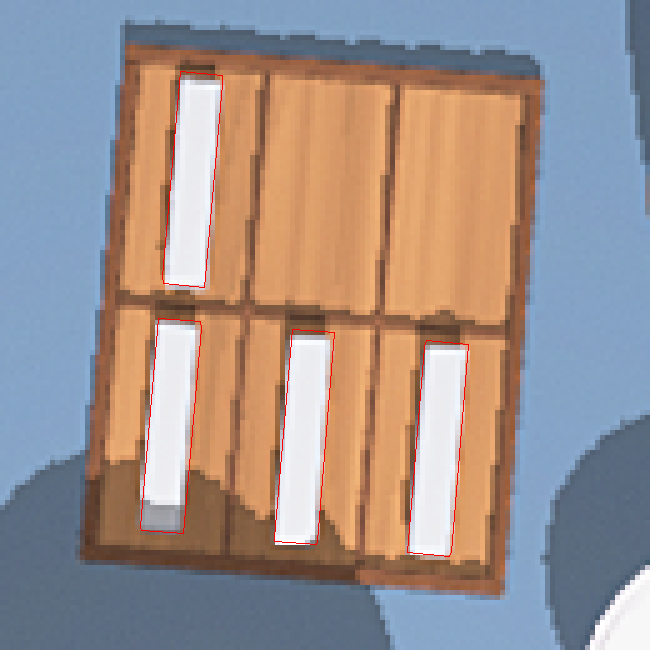

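Call:
{"method": "move_arm", "body": {
  "steps": [
    {"tx": -0.01, "ty": 0, "tz": 0.1, "rx": 0, "ry": 0, "rz": 0, "grip": 0.5},
    {"tx": 0, "ty": 0, "tz": 0.073, "rx": 0, "ry": 0, "rz": 0, "grip": 0.5},
    {"tx": 0, "ty": 0, "tz": 0, "rx": 0, "ry": 0, "rz": 0, "grip": 0.5},
    {"tx": 0, "ty": 0, "tz": 0, "rx": 0, "ry": 0, "rz": 0, "grip": 1},
    {"tx": 0, "ty": 0, "tz": 0, "rx": 0, "ry": 0, "rz": 0, "grip": 1},
    {"tx": 0, "ty": 0, "tz": 0, "rx": 0, "ry": 0, "rz": 0, "grip": 1},
    {"tx": 0, "ty": 0, "tz": 0, "rx": 0, "ry": 0, "rz": 0, "grip": 1},
    {"tx": 0, "ty": 0, "tz": -0.04, "rx": 0, "ry": 0, "rz": 0, "grip": 1},
    {"tx": 0, "ty": 0, "tz": -0.15, "rx": 0, "ry": 0, "rz": 0, "grip": 1},
    {"tx": 0, "ty": 0, "tz": -0.19, "rx": 0, "ry": 0, "rz": 0, "grip": 1},
    {"tx": 0, "ty": 0, "tz": -0.1, "rx": 0, "ry": 0, "rz": 0, "grip": 1},
    {"tx": 0, "ty": 0, "tz": 0, "rx": 0, "ry": 0, "rz": 0, "grip": 1}
  ]
}}

```text
clock: 27.4
tool_pos: [0.5274, 0.3165, 0.159]
eef_rot: [[0.996, -0.092, 0.005], [-0.092, -0.996, 0.003], [0.005, -0.003, -1.0]]
ft_force: [0.2, 0.2, -3.9]
opening: 0.0165
```

```bash
python3 plan.py .377 -.223 .15 -5.3; python3 - <<'E'
from ov import *
s=cam("scene");D=np.radians; t=cam("top")
crop(s,"pics/g22.png",330,100,490,220,5)
for p in ((420.7,281.2),): print(p2w(t,p,.068))
overlay(t,[("tub",(.385,-.223,0),0)],"pics/g23.png",(360,210,490,340),4)
E
```

```text
t 27.4 pos [0.5274 0.3165 0.159 ] yaw -5.3 tilt 0.33 open 0.0165 F [ 0.2  0.2 -3.9] j [ 28.  29. 101.   0.  50. 123.]
rz 0.0
cur shift total [-0.333  1.837  0.03 ] rows>= 10
tgt shift total [-0.333  1.837  0.03 ] rows>= 10
[[ 0.38489526 -0.22549669  0.068     ]]
```

View pics/g22.png

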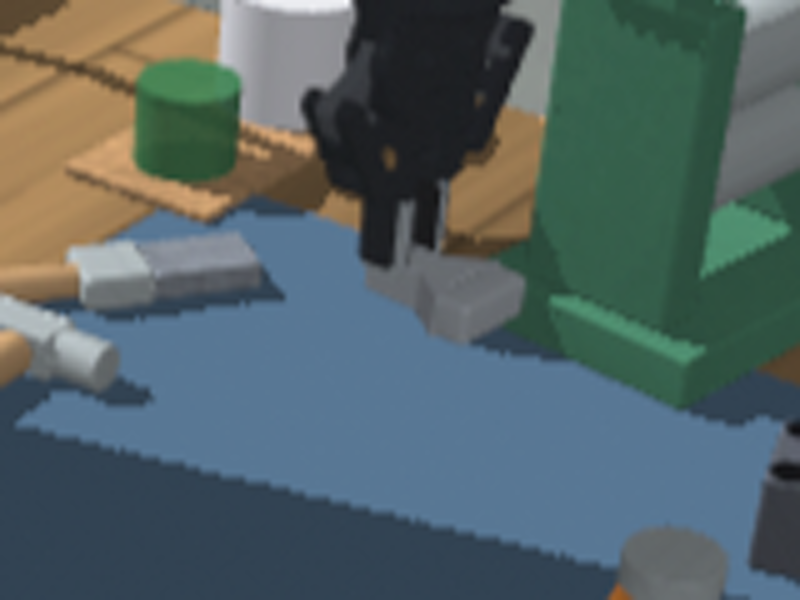

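View pics/g23.png

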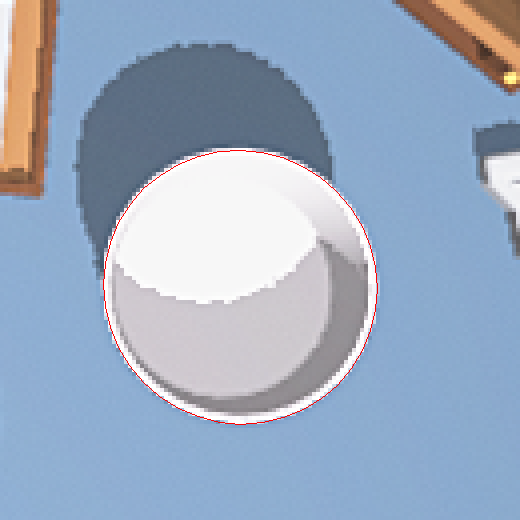

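Call:
{"method": "move_arm", "body": {
  "steps": [
    {"tx": -0.004, "ty": 0.184, "tz": 0, "rx": 0, "ry": 0, "rz": 0, "grip": 1},
    {"tx": -0.004, "ty": 0.184, "tz": 0, "rx": 0, "ry": 0, "rz": 0, "grip": 1},
    {"tx": -0.004, "ty": 0.184, "tz": 0, "rx": 0, "ry": 0, "rz": 0, "grip": 1},
    {"tx": -0.004, "ty": 0.184, "tz": 0, "rx": 0, "ry": 0, "rz": 0, "grip": 1},
    {"tx": -0.004, "ty": 0.185, "tz": 0, "rx": 0, "ry": 0, "rz": 0, "grip": 1},
    {"tx": -0.004, "ty": 0.185, "tz": 0, "rx": 0, "ry": 0, "rz": 0, "grip": 1},
    {"tx": -0.004, "ty": 0.185, "tz": 0, "rx": 0, "ry": 0, "rz": 0, "grip": 1},
    {"tx": -0.004, "ty": 0.185, "tz": 0, "rx": 0, "ry": 0, "rz": 0, "grip": 1},
    {"tx": -0.105, "ty": 0.095, "tz": 0, "rx": 0, "ry": 0, "rz": 0, "grip": 1},
    {"tx": -0.105, "ty": 0.095, "tz": 0, "rx": 0, "ry": 0, "rz": 0, "grip": 1},
    {"tx": -0.105, "ty": 0.095, "tz": 0, "rx": 0, "ry": 0, "rz": 0, "grip": 1},
    {"tx": 0, "ty": 0, "tz": 0, "rx": 0, "ry": 0, "rz": 0, "grip": 1},
    {"tx": 0, "ty": 0, "tz": 0, "rx": 0, "ry": 0, "rz": 0, "grip": 1}
  ]
}}

```text
clock: 29.12
tool_pos: [0.3733, -0.2006, 0.1547]
eef_rot: [[0.996, -0.093, -0.001], [-0.093, -0.996, 0.001], [-0.001, -0.001, -1.0]]
ft_force: [-0.0, 0.4, -3.4]
opening: 0.0165
```

```bash
python3 plan.py .377 -.20 .03 -5.3; python3 - <<'E'
from ov import *
s=cam("scene");D=np.radians; t=cam("top")
crop(s,"pics/g24.png",100,180,300,330,4)
E
```

```text
t 29.12 pos [ 0.3733 -0.2006  0.1547] yaw -5.34 tilt 0.07 open 0.0165 F [-0.   0.4 -3.4] j [-32.  16. 124.   0.  39.  63.]
rz -0.001
cur shift total [ 0.012 -0.003  0.416] rows>= 3
tgt shift total [ 0.012 -0.003  0.416] rows>= 3
```

View pics/g24.png

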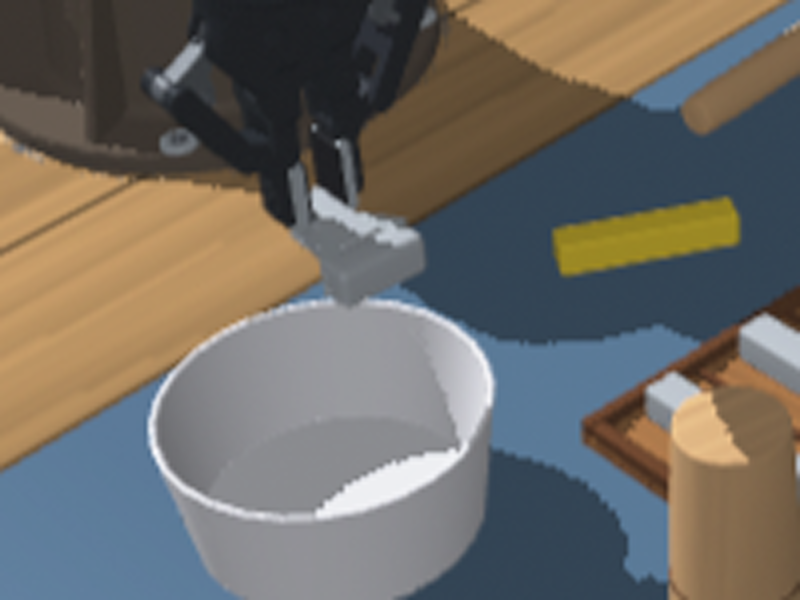

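Call:
{"method": "move_arm", "body": {
  "steps": [
    {"tx": 0.012, "ty": 0, "tz": 0.14, "rx": 0, "ry": 0, "rz": 0, "grip": 1},
    {"tx": 0, "ty": 0, "tz": 0.14, "rx": 0, "ry": 0, "rz": 0, "grip": 1},
    {"tx": 0, "ty": 0, "tz": 0.1, "rx": 0, "ry": 0, "rz": 0, "grip": 1},
    {"tx": 0, "ty": 0, "tz": 0.04, "rx": 0, "ry": 0, "rz": 0, "grip": 1},
    {"tx": 0, "ty": 0, "tz": 0, "rx": 0, "ry": 0, "rz": 0, "grip": 1},
    {"tx": 0, "ty": 0, "tz": 0, "rx": 0, "ry": 0, "rz": 0, "grip": 1}
  ]
}}

```text
clock: 29.98
tool_pos: [0.3778, -0.2013, 0.0301]
eef_rot: [[0.996, -0.092, 0.001], [-0.092, -0.996, -0.001], [0.001, 0.0, -1.0]]
ft_force: [-0.2, 0.2, -3.4]
opening: 0.0163
```

```bash
python3 plan.py .377 -.20 .02 -5.3
```

```text
t 29.98 pos [ 0.3778 -0.2013  0.0301] yaw -5.27 tilt 0.07 open 0.0163 F [-0.2  0.2 -3.4] j [-32.  31. 129.   0.  20.  63.]
rz 0.001
cur shift total [-0.003 -0.004  0.034] rows>= 1
tgt shift total [-0.003 -0.004  0.034] rows>= 1
```

Call:
{"method": "move_arm", "body": {
  "steps": [
    {"tx": 0, "ty": 0, "tz": 0.033, "rx": 0, "ry": 0, "rz": 0, "grip": 1},
    {"tx": 0, "ty": 0, "tz": 0, "rx": 0, "ry": 0, "rz": 0, "grip": 1},
    {"tx": 0, "ty": 0, "tz": 0, "rx": 0, "ry": 0, "rz": 0, "grip": 0.6},
    {"tx": 0, "ty": 0, "tz": 0, "rx": 0, "ry": 0, "rz": 0, "grip": 0.6},
    {"tx": 0, "ty": 0, "tz": -0.1, "rx": 0, "ry": 0, "rz": 0, "grip": 0.6},
    {"tx": 0, "ty": 0, "tz": -0.17, "rx": 0, "ry": 0, "rz": 0, "grip": 0.6},
    {"tx": 0, "ty": 0, "tz": -0.17, "rx": 0, "ry": 0, "rz": 0, "grip": 0.5},
    {"tx": 0, "ty": 0, "tz": 0, "rx": 0, "ry": 0, "rz": -0.26, "grip": 0.5},
    {"tx": 0, "ty": 0, "tz": 0, "rx": 0, "ry": 0, "rz": -0.26, "grip": 0.5}
  ]
}}

```text
clock: 31.1
tool_pos: [0.3775, -0.2014, 0.1525]
eef_rot: [[0.983, 0.183, 0.002], [0.183, -0.983, -0.001], [0.002, 0.001, -1.0]]
ft_force: [-0.5, 0.9, -0.0]
opening: 0.0427
```

```bash
python3 - <<'E'
from ov import *
s=cam("scene");D=np.radians; t=cam("top")
crop(s,"pics/g25.png",100,230,300,380,4)
fit([t],"gate",(.4292,-.4042,D(10)),silver,sep=False)
fit([s],"gate",(.4292,-.4042,D(10)),silver,sep=False)
E
python3 plan.py .4184 -.4062 .06 10.3
```

```text
gate both [ 0.4307 -0.4078] 12.65 err 0.678
gate both [ 0.4289 -0.4036] 10.83 err 0.177
t 31.2 pos [ 0.3771 -0.2012  0.1518] yaw 10.42 tilt 0.04 open 0.0428 F [ 0.5 -0.3 -0.1] j [-32.  17. 124.   0.  39.  47.]
rz 0.004
cur shift total [0.012 0.697 0.306] rows>= 4
tgt shift total [0.013 0.697 0.306] rows>= 4
```

View pics/g25.png

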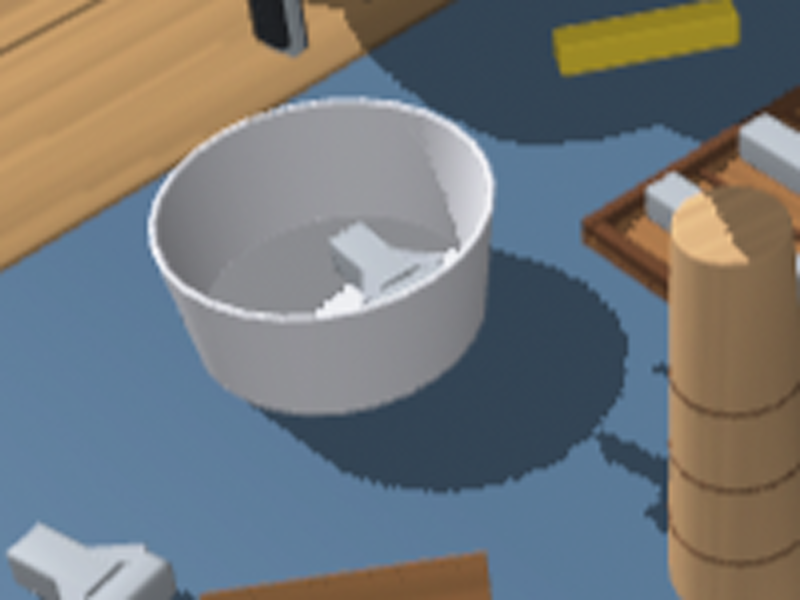

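Call:
{"method": "move_arm", "body": {
  "steps": [
    {"tx": 0.003, "ty": 0.174, "tz": 0, "rx": 0, "ry": 0, "rz": 0, "grip": 0.5},
    {"tx": 0.003, "ty": 0.174, "tz": 0, "rx": 0, "ry": 0, "rz": 0, "grip": 0.5},
    {"tx": 0.003, "ty": 0.174, "tz": 0, "rx": 0, "ry": 0, "rz": 0, "grip": 0.5},
    {"tx": 0.003, "ty": 0.175, "tz": 0, "rx": 0, "ry": 0, "rz": 0, "grip": 0.5},
    {"tx": 0, "ty": 0, "tz": 0.15, "rx": 0, "ry": 0, "rz": 0, "grip": 0.5},
    {"tx": 0, "ty": 0, "tz": 0.15, "rx": 0, "ry": 0, "rz": 0, "grip": 0.5},
    {"tx": 0, "ty": 0, "tz": 0, "rx": 0, "ry": 0, "rz": 0, "grip": 0.5},
    {"tx": 0, "ty": 0, "tz": 0, "rx": 0, "ry": 0, "rz": 0, "grip": 0.5}
  ]
}}

```text
clock: 32.2
tool_pos: [0.4184, -0.4065, 0.0625]
eef_rot: [[0.984, 0.178, 0.0], [0.178, -0.984, -0.0], [0.0, 0.0, -1.0]]
ft_force: [0.0, 0.1, -0.1]
opening: 0.0428
```

```bash
python3 - <<'E'
from ov import *
s=cam("scene");D=np.radians; t=cam("top")
overlay(s,[("gate",(.4292,-.4042,D(10.3)),0)],"pics/g26.png",(70,290,230,410),5)
E
python3 plan.py .4184 -.4062 .012 10.3
```

```text
t 32.3 pos [ 0.4189 -0.407   0.0632] yaw 10.27 tilt 0.14 open 0.0424 F [ 0.6 -1.2 -0.1] j [-47.  35. 108.   0.  37.  33.]
rz -0.001
cur shift total [-0.001 -0.003  0.171] rows>= 1
tgt shift total [-0.001 -0.003  0.171] rows>= 1
```

View pics/g26.png

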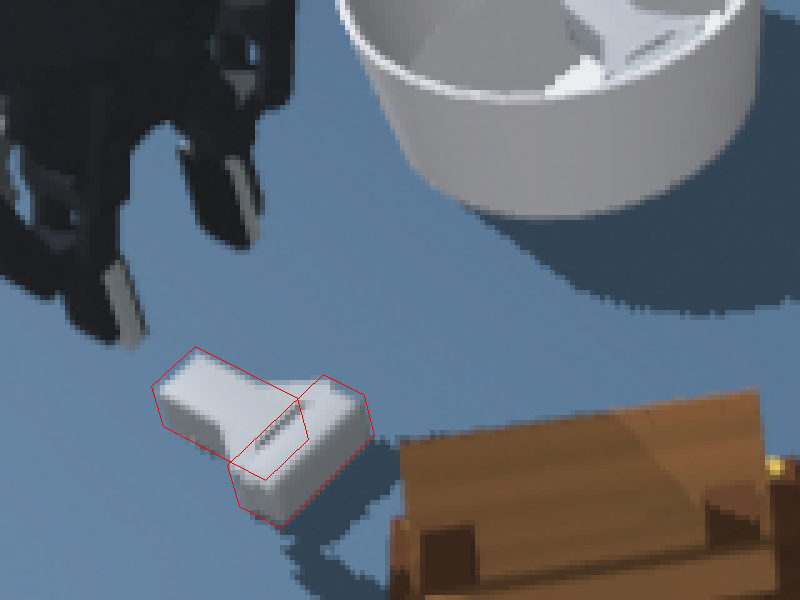

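Call:
{"method": "move_arm", "body": {
  "steps": [
    {"tx": 0, "ty": 0, "tz": 0.1, "rx": 0, "ry": 0, "rz": 0, "grip": 0.5},
    {"tx": 0, "ty": 0, "tz": 0.069, "rx": 0, "ry": 0, "rz": 0, "grip": 0.5},
    {"tx": 0, "ty": 0, "tz": 0, "rx": 0, "ry": 0, "rz": 0, "grip": 0.5},
    {"tx": 0, "ty": 0, "tz": 0, "rx": 0, "ry": 0, "rz": 0, "grip": 1},
    {"tx": 0, "ty": 0, "tz": 0, "rx": 0, "ry": 0, "rz": 0, "grip": 1},
    {"tx": 0, "ty": 0, "tz": 0, "rx": 0, "ry": 0, "rz": 0, "grip": 1},
    {"tx": 0, "ty": 0, "tz": 0, "rx": 0, "ry": 0, "rz": 0, "grip": 1},
    {"tx": 0, "ty": 0, "tz": -0.04, "rx": 0, "ry": 0, "rz": 0, "grip": 1},
    {"tx": 0, "ty": 0, "tz": -0.15, "rx": 0, "ry": 0, "rz": 0, "grip": 1},
    {"tx": 0, "ty": 0, "tz": -0.19, "rx": 0, "ry": 0, "rz": 0, "grip": 1},
    {"tx": 0, "ty": 0, "tz": -0.1, "rx": 0, "ry": 0, "rz": 0, "grip": 1},
    {"tx": 0, "ty": 0, "tz": 0, "rx": 0, "ry": 0, "rz": 0.25, "grip": 1},
    {"tx": 0, "ty": 0, "tz": 0, "rx": 0, "ry": 0, "rz": 0.26, "grip": 1}
  ]
}}

```text
clock: 33.92
tool_pos: [0.4181, -0.4063, 0.1565]
eef_rot: [[0.996, -0.091, 0.001], [-0.091, -0.996, -0.001], [0.001, 0.001, -1.0]]
ft_force: [0.1, 0.3, -3.6]
opening: 0.0161
```

```bash
python3 plan.py .375 -.247 .155 -5; python3 - <<'E'
from h import *
s=cam("scene");crop(s,"pics/g27.png",70,200,270,350,4)
E
```

```text
t 33.92 pos [ 0.4181 -0.4063  0.1565] yaw -5.25 tilt 0.09 open 0.0161 F [ 0.1  0.3 -3.6] j [-47.  27. 105.   0.  48.  48.]
rz -0.008
cur shift total [-0.192 -0.516  0.005] rows>= 3
tgt shift total [-0.189 -0.516  0.005] rows>= 3
```

View pics/g27.png

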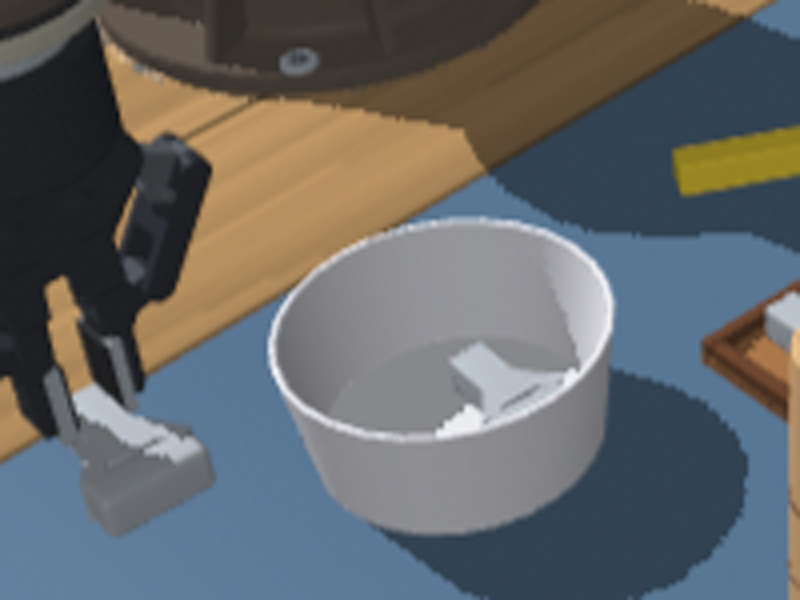

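Call:
{"method": "move_arm", "body": {
  "steps": [
    {"tx": -0.064, "ty": -0.172, "tz": 0, "rx": 0, "ry": 0, "rz": 0, "grip": 1},
    {"tx": -0.064, "ty": -0.172, "tz": 0, "rx": 0, "ry": 0, "rz": 0, "grip": 1},
    {"tx": -0.064, "ty": -0.172, "tz": 0, "rx": 0, "ry": 0, "rz": 0, "grip": 1},
    {"tx": 0, "ty": 0, "tz": 0.1, "rx": 0, "ry": 0, "rz": 0, "grip": 1},
    {"tx": 0, "ty": 0, "tz": 0.14, "rx": 0, "ry": 0, "rz": 0, "grip": 1},
    {"tx": 0, "ty": 0, "tz": 0.1, "rx": 0, "ry": 0, "rz": 0, "grip": 1},
    {"tx": 0, "ty": 0, "tz": 0.07, "rx": 0, "ry": 0, "rz": 0, "grip": 1},
    {"tx": 0, "ty": 0, "tz": 0.03, "rx": 0, "ry": 0, "rz": 0, "grip": 1},
    {"tx": 0, "ty": 0, "tz": 0, "rx": 0, "ry": 0, "rz": 0, "grip": 1}
  ]
}}

```text
clock: 35.1
tool_pos: [0.3741, -0.247, 0.0229]
eef_rot: [[0.996, -0.086, -0.0], [-0.086, -0.996, 0.0], [-0.0, -0.0, -1.0]]
ft_force: [0.3, -0.5, -3.0]
opening: 0.0165
```

```bash
python3 plan.py
```

```text
t 35.1 pos [ 0.3741 -0.247   0.0229] yaw -4.95 tilt 0.02 open 0.0165 F [ 0.3 -0.5 -3. ] j [-37.  32. 127.   0.  21.  58.]
```

Call:
{"method": "move_arm", "body": {
  "steps": [
    {"tx": 0, "ty": 0, "tz": 0.008, "rx": 0, "ry": 0, "rz": 0, "grip": 1},
    {"tx": 0, "ty": 0, "tz": 0, "rx": 0, "ry": 0, "rz": 0, "grip": 0.6},
    {"tx": 0, "ty": 0, "tz": 0, "rx": 0, "ry": 0, "rz": 0, "grip": 0.6},
    {"tx": 0, "ty": 0, "tz": -0.1, "rx": 0, "ry": 0, "rz": 0, "grip": 0.6},
    {"tx": 0, "ty": 0, "tz": -0.17, "rx": 0, "ry": 0, "rz": 0, "grip": 0.6},
    {"tx": 0, "ty": 0, "tz": -0.17, "rx": 0, "ry": 0, "rz": 0, "grip": 0.2},
    {"tx": 0, "ty": 0, "tz": -0.17, "rx": 0, "ry": 0, "rz": 0, "grip": 0},
    {"tx": 0, "ty": 0, "tz": -0.1, "rx": 0, "ry": 0, "rz": 0, "grip": 0},
    {"tx": 0, "ty": 0, "tz": 0, "rx": 0, "ry": 0, "rz": 0, "grip": 0},
    {"tx": 0, "ty": 0, "tz": 0, "rx": 0, "ry": 0, "rz": 0, "grip": 0}
  ]
}}

```text
clock: 36.35
tool_pos: [0.3738, -0.2468, 0.233]
eef_rot: [[0.996, -0.087, -0.0], [-0.087, -0.996, 0.0], [-0.0, -0.0, -1.0]]
ft_force: [0.0, -0.4, -0.6]
opening: 0.0855
```

```bash
python3 - <<'E'
from ov import *
s=cam("scene"); D=np.radians
overlay(s,[("mandrel",(.6365,-.2162,0),0),("mandrel",(.6354,-.2150,0),0)],"pics/g28.png",(130,230,330,400),4)
np.set_printoptions(precision=6,suppress=True)
print(robot.observe()["joints"],robot.observe()["tool_pos"])
E
python3 plan.py
```

```text
[-37.315535  11.208777 116.676472   0.009476  52.18878   57.675736] [ 0.37361  -0.246616  0.232574]
t 36.4 pos [ 0.3736 -0.2466  0.2326] yaw -5.0 tilt 0.07 open 0.0857 F [-0.6 -0.  -0.8] j [-37.  11. 117.   0.  52.  58.]
```

View pics/g28.png

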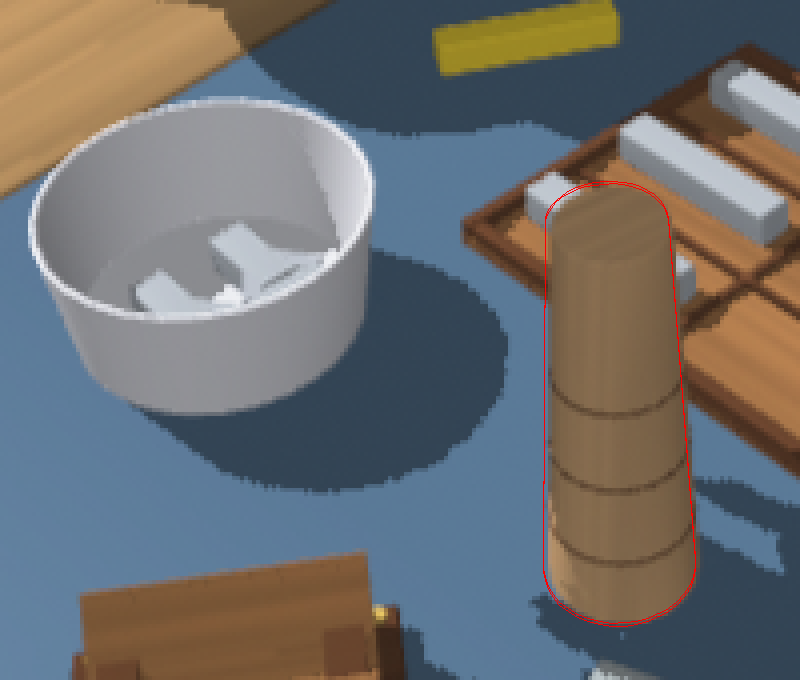

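Call:
{"method": "move_arm", "body": {
  "steps": [
    {"tx": 0, "ty": 0, "tz": -0.05, "rx": 0, "ry": 0, "rz": -0.318, "grip": 0},
    {"tx": 0, "ty": 0, "tz": -0.05, "rx": 0, "ry": 0, "rz": -0.318, "grip": 0},
    {"tx": 0, "ty": 0, "tz": 0, "rx": 0, "ry": 0, "rz": -0.318, "grip": 0},
    {"tx": 0, "ty": 0, "tz": 0, "rx": 0, "ry": 0, "rz": -0.318, "grip": 0},
    {"tx": 0, "ty": 0, "tz": 0, "rx": 0, "ry": 0, "rz": -0.318, "grip": 0},
    {"tx": 0, "ty": 0, "tz": 0, "rx": 0, "ry": 0, "rz": -0.318, "grip": 0},
    {"tx": 0, "ty": 0, "tz": 0, "rx": 0, "ry": 0, "rz": -0.318, "grip": 0},
    {"tx": 0, "ty": 0, "tz": 0, "rx": 0, "ry": 0, "rz": -0.318, "grip": 0},
    {"tx": 0.013, "ty": 0.159, "tz": 0, "rx": 0, "ry": 0, "rz": 0, "grip": 0},
    {"tx": 0.013, "ty": 0.159, "tz": 0, "rx": 0, "ry": 0, "rz": 0, "grip": 0},
    {"tx": 0.013, "ty": 0.159, "tz": 0, "rx": 0, "ry": 0, "rz": 0, "grip": 0},
    {"tx": 0.013, "ty": 0.159, "tz": 0, "rx": 0, "ry": 0, "rz": 0, "grip": 0},
    {"tx": 0.013, "ty": 0.159, "tz": 0, "rx": 0, "ry": 0, "rz": 0, "grip": 0},
    {"tx": 0, "ty": 0, "tz": 0, "rx": 0, "ry": 0, "rz": 0, "grip": 0}
  ]
}}

```text
clock: 38.15
tool_pos: [0.6083, -0.305, 0.2606]
eef_rot: [[0.319, 0.948, -0.002], [0.948, -0.319, 0.001], [0.001, -0.002, -1.0]]
ft_force: [-0.4, 0.8, -0.8]
opening: 0.0854
```

```bash
python3 plan.py .606 -.3045 .26 71.3; cat > rel.py <<'E'
from h import *
import sys
# axis point A (world), want: TCP relative to target pt; print general delta. args: tx ty tz  then tool dir yawT alpha(deg; + = along +T)
from scipy.spatial.transform import Rotation as Rt
o=robot.observe(); R=o["eef_rot"]; p=o["tool_pos"]
x,y,z,yaw,al=map(float,sys.argv[1:6])
R0=np.array([[1,0,0],[0,-1,0],[0,0,-1.]])
Rt_=(Rt.from_euler('z',yaw,degrees=True)*Rt.from_matrix(R0)*Rt.from_euler('y',al,degrees=True)).as_matrix()
d=R.T@(np.array([x,y,z])-p); rv=Rt.from_matrix(R.T@Rt_).as_rotvec(degrees=True)
np.set_printoptions(precision=3,suppress=True)
print("clock",round(o["clock"],2),"pos",p.round(4),"open",round(o["opening"],4),"F",o["ft_force"].round(1),"j",o["joints"].round(0))
print("tooldir",R[:,2],"tgt tooldir",Rt_[:,2],"jaw",R[:,1])
print("shift now-axes /.3",d/.3,"rotvec/30",rv/30)
print("shift in target axes /.3",Rt_.T@(np.array([x,y,z])-p)/.3)
E
python3 rel.py .606 -.3045 .26 71.3 70
```

```text
t 38.15 pos [ 0.6083 -0.305   0.2606] yaw 71.37 tilt 0.12 open 0.0854 F [-0.4  0.8 -0.8] j [-29.  29.  85.   0.  66. -11.]
rz 0.002
cur shift total [-0.001 -0.008  0.002] rows>= 1
tgt shift total [-0.001 -0.008  0.002] rows>= 1
clock 38.15 pos [ 0.608 -0.305  0.261] open 0.0854 F [-0.4  0.8 -0.8] j [-29.  29.  85.   0.  66. -11.]
tooldir [-0.002  0.001 -1.   ] tgt tooldir [ 0.301  0.89  -0.342] jaw [ 0.948 -0.319 -0.002]
shift now-axes /.3 [-0.001 -0.008  0.002] rotvec/30 [-0.005  2.332 -0.   ]
shift in target axes /.3 [-0.002 -0.008 -0.   ]
```

Start tilting, half first.

Call:
{"method": "move_arm", "body": {
  "steps": [
    {"tx": 0, "ty": -0.008, "tz": 0, "rx": 0, "ry": 0.233, "rz": 0, "grip": 0},
    {"tx": 0, "ty": 0, "tz": 0, "rx": 0, "ry": 0.233, "rz": 0, "grip": 0},
    {"tx": 0, "ty": 0, "tz": 0, "rx": 0, "ry": 0.233, "rz": 0, "grip": 0},
    {"tx": 0, "ty": 0, "tz": 0, "rx": 0, "ry": 0.233, "rz": 0, "grip": 0},
    {"tx": 0, "ty": 0, "tz": 0, "rx": 0, "ry": 0.233, "rz": 0, "grip": 0},
    {"tx": 0, "ty": 0, "tz": 0, "rx": 0, "ry": 0, "rz": 0, "grip": 0}
  ]
}}

```text
clock: 38.9
tool_pos: [0.6022, -0.3052, 0.2605]
eef_rot: [[0.267, 0.946, 0.182], [0.774, -0.323, 0.545], [0.574, -0.005, -0.819]]
ft_force: [-0.4, -1.4, -0.7]
opening: 0.0852
```

```bash
python3 rel.py .606 -.3045 .26 71.3 70
```

```text
clock 38.9 pos [ 0.602 -0.305  0.261] open 0.0852 F [-0.4 -1.4 -0.7] j [-46.  37.  81.  31.  82. -37.]
tooldir [ 0.182  0.545 -0.819] tgt tooldir [ 0.301  0.89  -0.342] jaw [ 0.946 -0.323 -0.005]
shift now-axes /.3 [0.004 0.011 0.005] rotvec/30 [-0.001  1.165 -0.01 ]
shift in target axes /.3 [0.001 0.011 0.006]
```

Call:
{"method": "move_arm", "body": {
  "steps": [
    {"tx": 0, "ty": 0, "tz": 0, "rx": 0, "ry": 0.233, "rz": 0, "grip": 0},
    {"tx": 0, "ty": 0, "tz": 0, "rx": 0, "ry": 0.233, "rz": 0, "grip": 0},
    {"tx": 0, "ty": 0, "tz": 0, "rx": 0, "ry": 0.233, "rz": 0, "grip": 0},
    {"tx": 0, "ty": 0, "tz": 0, "rx": 0, "ry": 0.233, "rz": 0, "grip": 0},
    {"tx": 0, "ty": 0, "tz": 0, "rx": 0, "ry": 0.233, "rz": 0, "grip": 0},
    {"tx": 0, "ty": 0, "tz": 0, "rx": 0, "ry": 0, "rz": 0, "grip": 0},
    {"tx": 0, "ty": 0, "tz": 0, "rx": 0, "ry": 0, "rz": 0, "grip": 0}
  ]
}}

```text
clock: 39.78
tool_pos: [0.6044, -0.3035, 0.2635]
eef_rot: [[0.111, 0.948, 0.299], [0.329, -0.319, 0.889], [0.938, -0.0, -0.347]]
ft_force: [0.8, 0.2, 0.5]
opening: 0.0854
```

```bash
python3 rel.py .606 -.3045 .126 71.3 70; python3 - <<'E'
from ov import *
s=cam("scene"); crop(s,"pics/h1.png",60,100,420,370,2)
t=cam("top")
fit([t],"mandrel",(.6365,-.216,0),wood,sep=False)
crop(t,"pics/h2.png",330,80,600,330,3)
E
```

```text
clock 39.77 pos [ 0.604 -0.303  0.264] open 0.0854 F [0.8 0.2 0.5] j [-54.  52.  76.  51. 103. -48.]
tooldir [ 0.299  0.889 -0.347] tgt tooldir [ 0.301  0.89  -0.342] jaw [ 0.948 -0.319 -0.   ]
shift now-axes /.3 [-0.43   0.006  0.158] rotvec/30 [-0.003  0.011  0.001]
shift in target axes /.3 [-0.431  0.006  0.155]
mandrel both [ 0.6361 -0.2159] 2.87 err 0.039
```

View pics/h1.png

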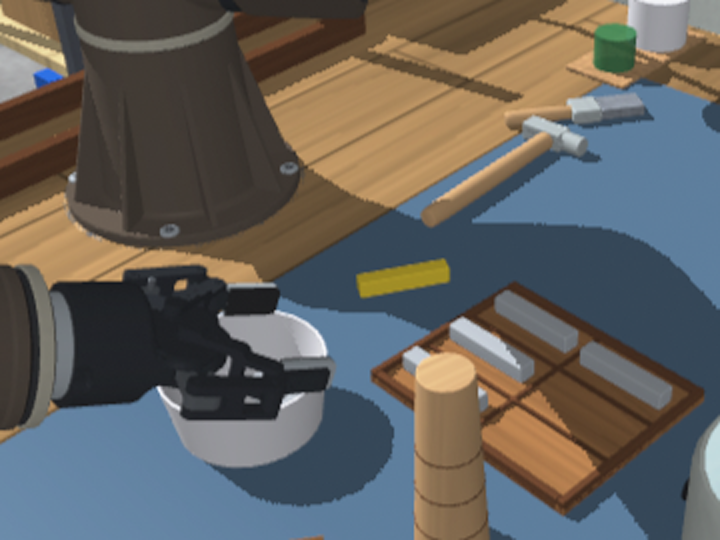

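View pics/h2.png

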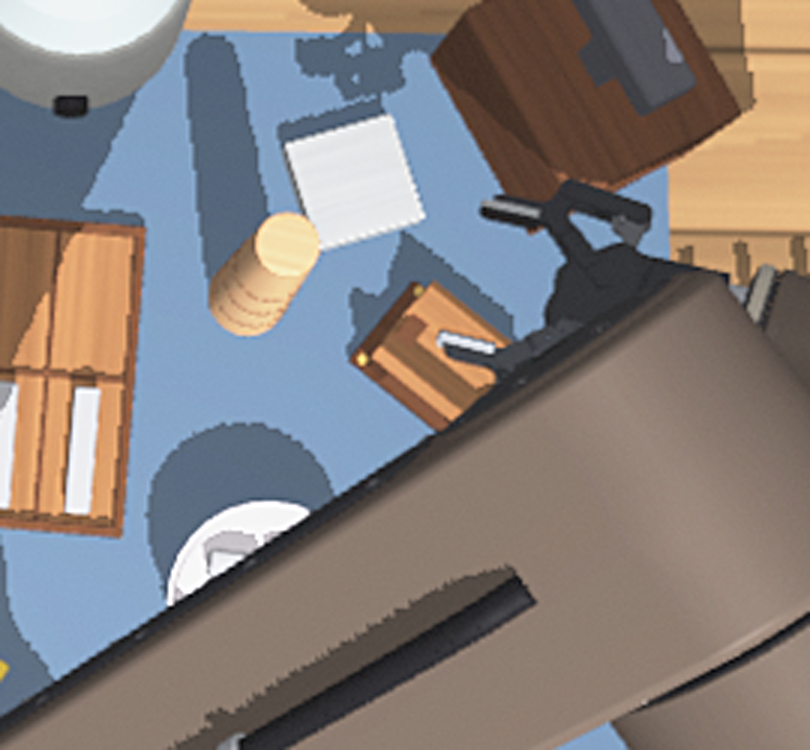

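Call:
{"method": "move_arm", "body": {
  "steps": [
    {"tx": -0.107, "ty": 0.006, "tz": 0.039, "rx": 0, "ry": 0.01, "rz": 0, "grip": 0},
    {"tx": -0.107, "ty": 0, "tz": 0.039, "rx": 0, "ry": 0, "rz": 0, "grip": 0},
    {"tx": -0.107, "ty": 0, "tz": 0.039, "rx": 0, "ry": 0, "rz": 0, "grip": 0},
    {"tx": -0.107, "ty": 0, "tz": 0.039, "rx": 0, "ry": 0, "rz": 0, "grip": 0},
    {"tx": 0, "ty": 0, "tz": 0, "rx": 0, "ry": 0, "rz": 0, "grip": 0},
    {"tx": 0, "ty": 0, "tz": 0, "rx": 0, "ry": 0, "rz": 0, "grip": 0}
  ]
}}

```text
clock: 40.62
tool_pos: [0.6064, -0.3046, 0.1285]
eef_rot: [[0.107, 0.947, 0.301], [0.323, -0.32, 0.891], [0.94, 0.002, -0.34]]
ft_force: [0.4, -0.4, 0.2]
opening: 0.0856
```

```bash
python3 rel.py .6408 -.2021 .087 71.3 70; python3 - <<'E'
from ov import *
s=cam("scene"); crop(s,"pics/h3.png",60,180,420,450,2)
E
```

```text
clock 40.62 pos [ 0.606 -0.305  0.129] open 0.0856 F [ 0.4 -0.4  0.2] j [-54.  62.  75.  50.  97. -56.]
tooldir [ 0.301  0.891 -0.34 ] tgt tooldir [ 0.301  0.89  -0.342] jaw [ 0.947 -0.32   0.002]
shift now-axes /.3 [-0.007 -0.001  0.386] rotvec/30 [-0.001 -0.004  0.003]
shift in target axes /.3 [-0.007 -0.001  0.386]
```

View pics/h3.png

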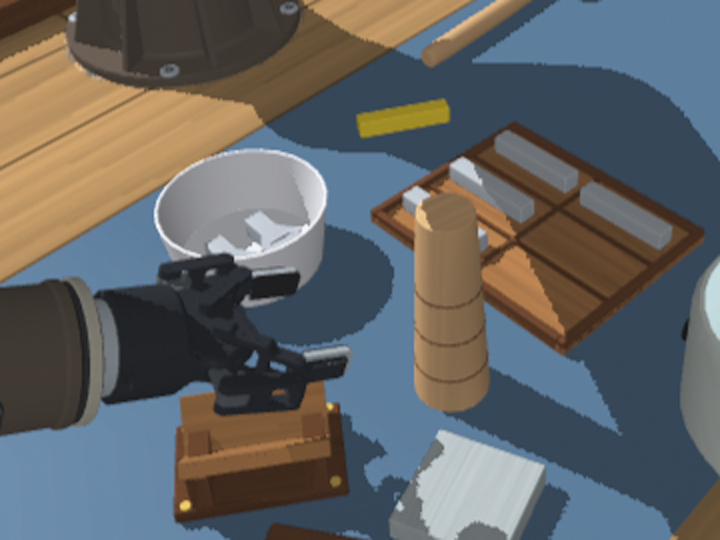

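Call:
{"method": "move_arm", "body": {
  "steps": [
    {"tx": -0.003, "ty": 0, "tz": 0.1, "rx": 0, "ry": 0, "rz": 0, "grip": 0},
    {"tx": -0.003, "ty": 0, "tz": 0.1, "rx": 0, "ry": 0, "rz": 0, "grip": 0},
    {"tx": 0, "ty": 0, "tz": 0.1, "rx": 0, "ry": 0, "rz": 0, "grip": 0},
    {"tx": 0, "ty": 0, "tz": 0.086, "rx": 0, "ry": 0, "rz": 0, "grip": 0},
    {"tx": 0, "ty": 0, "tz": 0, "rx": 0, "ry": 0, "rz": 0, "grip": 0},
    {"tx": 0, "ty": 0, "tz": 0, "rx": 0, "ry": 0, "rz": 0, "grip": 0}
  ]
}}

```text
clock: 41.42
tool_pos: [0.6408, -0.2022, 0.0864]
eef_rot: [[0.108, 0.947, 0.302], [0.322, -0.32, 0.891], [0.941, 0.001, -0.339]]
ft_force: [0.0, 0.2, -0.4]
opening: 0.0858
```

```bash
python3 rel.py .6408 -.2021 .087 71.3 70; python3 - <<'E'
from ov import *
s=cam("scene"); crop(s,"pics/h4.png",160,230,360,400,4)
E
```

```text
clock 41.42 pos [ 0.641 -0.202  0.086] open 0.0858 F [ 0.   0.2 -0.4] j [-48.  62.  84.  55.  89. -61.]
tooldir [ 0.302  0.891 -0.339] tgt tooldir [ 0.301  0.89  -0.342] jaw [ 0.947 -0.32   0.001]
shift now-axes /.3 [ 0.002 -0.    -0.   ] rotvec/30 [ 0.    -0.006  0.002]
shift in target axes /.3 [ 0.002 -0.    -0.   ]
```

View pics/h4.png

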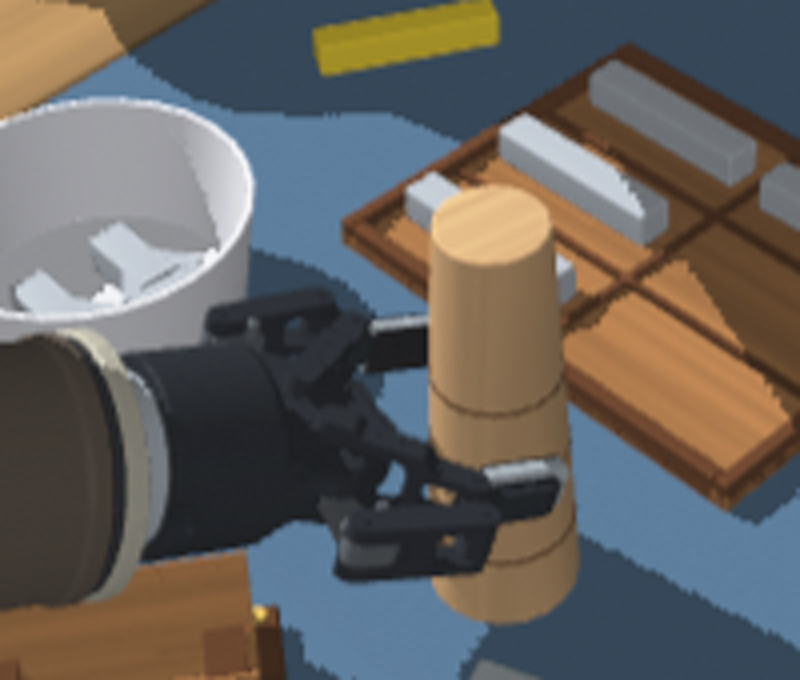

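Call:
{"method": "move_arm", "body": {
  "steps": [
    {"tx": 0, "ty": 0, "tz": 0, "rx": 0, "ry": 0, "rz": 0, "grip": 1},
    {"tx": 0, "ty": 0, "tz": 0, "rx": 0, "ry": 0, "rz": 0, "grip": 1},
    {"tx": 0, "ty": 0, "tz": 0, "rx": 0, "ry": 0, "rz": 0, "grip": 1},
    {"tx": 0, "ty": 0, "tz": 0, "rx": 0, "ry": 0, "rz": 0, "grip": 1},
    {"tx": 0, "ty": 0, "tz": 0, "rx": 0, "ry": 0, "rz": 0, "grip": 1}
  ],
  "grip_force": 90
}}

```text
clock: 42.1
tool_pos: [0.6407, -0.2024, 0.0863]
eef_rot: [[0.108, 0.947, 0.302], [0.321, -0.321, 0.891], [0.941, 0.001, -0.338]]
ft_force: [-0.3, -4.1, 4.8]
opening: 0.053
```

```bash
python3 rel.py .6408 -.2021 .25 71.3 70; python3 - <<'E'
from ov import *
s=cam("scene"); crop(s,"pics/h5.png",160,230,360,400,4)
E
```

```text
clock 42.1 pos [ 0.641 -0.202  0.086] open 0.053 F [-0.3 -4.1  4.8] j [-48.  62.  84.  56.  89. -61.]
tooldir [ 0.302  0.891 -0.338] tgt tooldir [ 0.301  0.89  -0.342] jaw [ 0.947 -0.321  0.001]
shift now-axes /.3 [ 0.514  0.001 -0.184] rotvec/30 [ 0.001 -0.007  0.001]
shift in target axes /.3 [ 0.513  0.    -0.186]
```

View pics/h5.png

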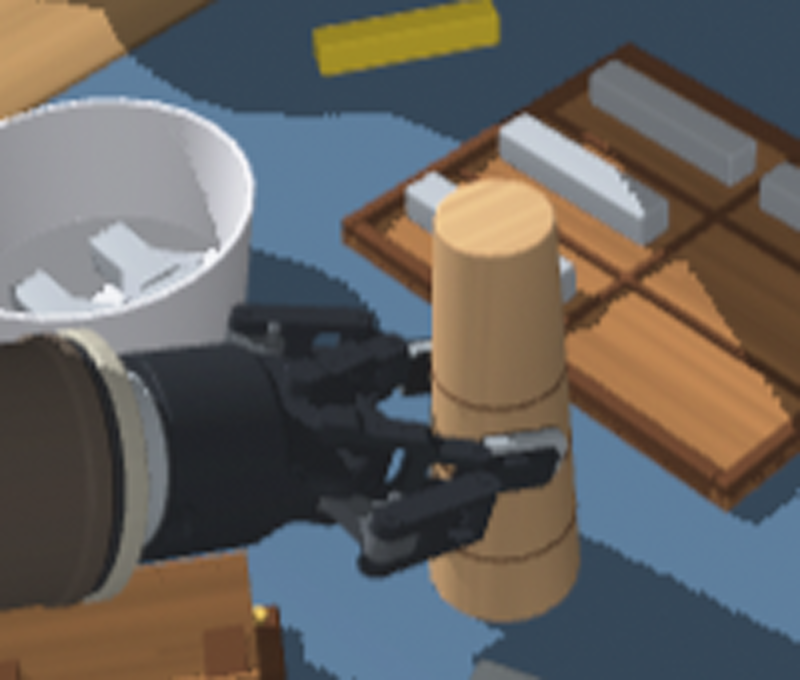

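Call:
{"method": "move_arm", "body": {
  "steps": [
    {"tx": 0.06, "ty": 0, "tz": -0.022, "rx": 0, "ry": 0, "rz": 0, "grip": 1},
    {"tx": 0.12, "ty": 0, "tz": -0.043, "rx": 0, "ry": 0, "rz": 0, "grip": 1},
    {"tx": 0.12, "ty": 0, "tz": -0.043, "rx": 0, "ry": 0, "rz": 0, "grip": 1},
    {"tx": 0.12, "ty": 0, "tz": -0.043, "rx": 0, "ry": 0, "rz": 0, "grip": 1},
    {"tx": 0.1, "ty": 0, "tz": -0.035, "rx": 0, "ry": 0, "rz": 0, "grip": 1},
    {"tx": 0, "ty": 0, "tz": 0, "rx": 0, "ry": 0, "rz": 0, "grip": 1},
    {"tx": 0, "ty": 0, "tz": 0, "rx": 0, "ry": 0, "rz": 0, "grip": 1}
  ]
}}

```text
clock: 43.02
tool_pos: [0.6403, -0.2013, 0.2509]
eef_rot: [[0.109, 0.947, 0.301], [0.321, -0.32, 0.891], [0.941, -0.001, -0.339]]
ft_force: [0.1, -0.2, -3.8]
opening: 0.0527
```

```bash
python3 rel.py .6 -.32 .25 51.1 -24; python3 - <<'E'
from ov import *
s=cam("scene"); crop(s,"pics/h6.png",100,130,400,355,2)
E
```

```text
clock 43.02 pos [ 0.64  -0.201  0.251] open 0.0527 F [ 0.1 -0.2 -3.8] j [-48.  49.  85.  56.  95. -51.]
tooldir [ 0.301  0.891 -0.339] tgt tooldir [-0.255 -0.317 -0.914] jaw [ 0.947 -0.32  -0.001]
shift now-axes /.3 [-0.145 -0.001 -0.392] rotvec/30 [-0.297 -3.103  0.695]
shift in target axes /.3 [-0.357  0.144  0.162]
```

View pics/h6.png

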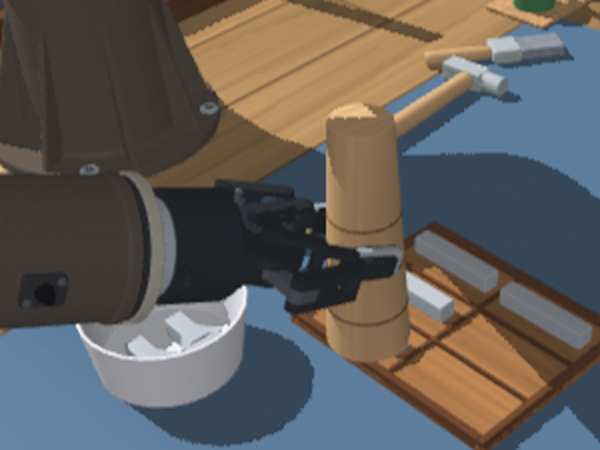

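Call:
{"method": "move_arm", "body": {
  "steps": [
    {"tx": 0, "ty": 0, "tz": 0, "rx": 0, "ry": -0.2, "rz": 0, "grip": 1},
    {"tx": 0, "ty": 0, "tz": 0, "rx": 0, "ry": -0.2, "rz": 0, "grip": 1},
    {"tx": 0, "ty": 0, "tz": 0, "rx": 0, "ry": -0.2, "rz": 0, "grip": 1},
    {"tx": 0, "ty": 0, "tz": 0, "rx": 0, "ry": -0.2, "rz": 0, "grip": 1},
    {"tx": 0, "ty": 0, "tz": 0, "rx": 0, "ry": -0.2, "rz": 0, "grip": 1},
    {"tx": 0, "ty": 0, "tz": 0, "rx": 0, "ry": -0.2, "rz": 0, "grip": 1},
    {"tx": 0, "ty": 0, "tz": 0, "rx": 0, "ry": -0.2, "rz": 0, "grip": 1},
    {"tx": 0, "ty": 0, "tz": 0, "rx": 0, "ry": -0.2, "rz": 0, "grip": 1},
    {"tx": 0, "ty": 0, "tz": 0, "rx": 0, "ry": 0, "rz": 0, "grip": 1}
  ]
}}

```text
clock: 44.2
tool_pos: [0.6408, -0.1996, 0.2512]
eef_rot: [[0.294, 0.948, 0.12], [0.878, -0.318, 0.359], [0.378, -0.001, -0.926]]
ft_force: [-0.4, 0.8, -3.4]
opening: 0.053
```

```bash
python3 rel.py .6403 -.2013 .25 71.3 -24; python3 - <<'E'
from ov import *
s=cam("scene"); crop(s,"pics/h7.png",100,130,400,355,2)
E
```

```text
clock 44.2 pos [ 0.641 -0.2    0.251] open 0.053 F [-0.4  0.8 -3.4] j [-32.  31.  87.  23.  69. -23.]
tooldir [ 0.12   0.359 -0.926] tgt tooldir [-0.13  -0.385 -0.914] jaw [ 0.948 -0.318 -0.001]
shift now-axes /.3 [-0.007  0.     0.001] rotvec/30 [-0.001 -1.541  0.006]
shift in target axes /.3 [-0.004  0.     0.006]
```

View pics/h7.png

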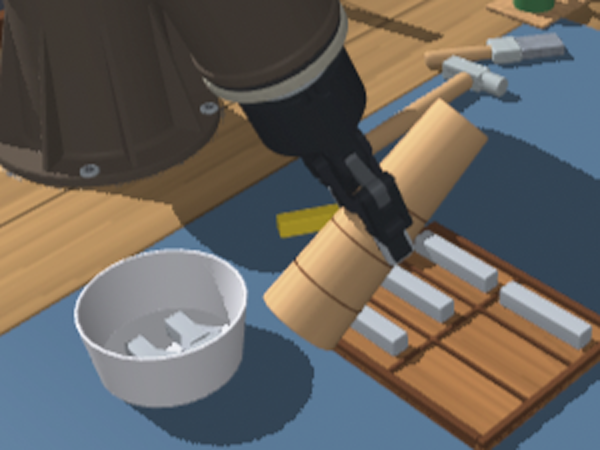

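Call:
{"method": "move_arm", "body": {
  "steps": [
    {"tx": 0, "ty": 0, "tz": 0, "rx": 0, "ry": -0.22, "rz": 0, "grip": 1},
    {"tx": 0, "ty": 0, "tz": 0, "rx": 0, "ry": -0.22, "rz": 0, "grip": 1},
    {"tx": 0, "ty": 0, "tz": 0, "rx": 0, "ry": -0.22, "rz": 0, "grip": 1},
    {"tx": 0, "ty": 0, "tz": 0, "rx": 0, "ry": -0.22, "rz": 0, "grip": 1},
    {"tx": 0, "ty": 0, "tz": 0, "rx": 0, "ry": -0.22, "rz": 0, "grip": 1},
    {"tx": 0, "ty": 0, "tz": 0, "rx": 0, "ry": -0.22, "rz": 0, "grip": 1},
    {"tx": 0, "ty": 0, "tz": 0, "rx": 0, "ry": -0.22, "rz": 0, "grip": 1},
    {"tx": 0, "ty": 0, "tz": 0, "rx": 0, "ry": 0, "rz": 0, "grip": 1},
    {"tx": 0, "ty": 0, "tz": 0, "rx": 0, "ry": 0, "rz": 0, "grip": 1}
  ]
}}

```text
clock: 45.38
tool_pos: [0.6399, -0.2018, 0.2503]
eef_rot: [[0.293, 0.947, -0.132], [0.867, -0.321, -0.382], [-0.404, -0.003, -0.915]]
ft_force: [-0.1, -0.2, -2.9]
opening: 0.0529
```

```bash
python3 rel.py .5744 -.3757 .18 51.1 -24; python3 - <<'E'
from ov import *
s=cam("scene"); crop(s,"pics/h8.png",100,130,400,355,2)
E
```

```text
clock 45.38 pos [ 0.64  -0.202  0.25 ] open 0.0529 F [-0.1 -0.2 -2.9] j [ -7.  32.  86. -25.  69.  22.]
tooldir [-0.132 -0.382 -0.915] tgt tooldir [-0.255 -0.317 -0.914] jaw [ 0.947 -0.321 -0.003]
shift now-axes /.3 [-0.471 -0.02   0.465] rotvec/30 [ 0.268 -0.004  0.617]
shift in target axes /.3 [-0.442  0.194  0.453]
```

View pics/h8.png

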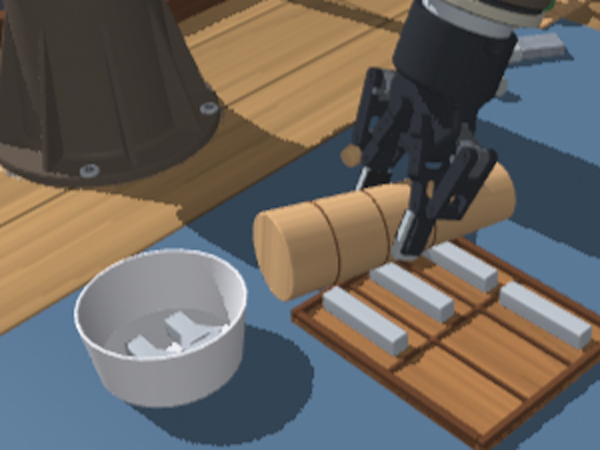

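Call:
{"method": "move_arm", "body": {
  "steps": [
    {"tx": 0, "ty": 0, "tz": 0, "rx": 0.089, "ry": -0.001, "rz": 0.206, "grip": 1},
    {"tx": 0, "ty": 0, "tz": 0, "rx": 0.089, "ry": -0.001, "rz": 0.206, "grip": 1},
    {"tx": 0, "ty": 0, "tz": 0, "rx": 0.09, "ry": -0.002, "rz": 0.205, "grip": 1},
    {"tx": -0.06, "ty": 0.032, "tz": 0.05, "rx": 0, "ry": 0, "rz": 0, "grip": 1},
    {"tx": -0.1, "ty": 0.04, "tz": 0.1, "rx": 0, "ry": 0, "rz": 0, "grip": 1},
    {"tx": -0.1, "ty": 0.04, "tz": 0.1, "rx": 0, "ry": 0, "rz": 0, "grip": 1},
    {"tx": -0.1, "ty": 0.04, "tz": 0.1, "rx": 0, "ry": 0, "rz": 0, "grip": 1},
    {"tx": -0.08, "ty": 0.04, "tz": 0.1, "rx": 0, "ry": 0, "rz": 0, "grip": 1},
    {"tx": 0, "ty": 0, "tz": 0, "rx": 0, "ry": 0, "rz": 0, "grip": 1},
    {"tx": 0, "ty": 0, "tz": 0, "rx": 0, "ry": 0, "rz": 0, "grip": 1}
  ]
}}

```text
clock: 46.68
tool_pos: [0.5748, -0.3752, 0.1824]
eef_rot: [[0.575, 0.778, -0.253], [0.71, -0.628, -0.319], [-0.407, 0.003, -0.913]]
ft_force: [-0.2, 0.6, -3.2]
opening: 0.0525
```

```bash
python3 rel.py .5718 -.3794 .13 51.1 -24; cat > mo.py <<'E'
from ov import *
import sys
def mand(c,mid,d,name,roi,s,extra=[]):
    d=np.array(d)/np.linalg.norm(d); e=np.cross(d,[0,0,1]); e/=np.linalg.norm(e); f=np.cross(e,d); a=np.linspace(0,2*np.pi,48)
    mk=lambda u,r: np.array(mid)+d*u+r*(np.cos(a)[:,None]*e+np.sin(a)[:,None]*f)
    u0,v0,u1,v1=roi
    im=cv2.resize(c["pixels"][v0:v1,u0:u1],None,fx=s,fy=s,interpolation=cv2.INTER_NEAREST)
    for P in (np.r_[mk(-.095,.032),mk(.095,.023)],mk(-.095,.032),mk(.095,.023)):
        q=(w2p(c,P)-[u0,v0]+.5)*s-.5
        cv2.polylines(im,[cv2.convexHull(np.round(q).astype(np.int32))],True,(0,0,255),1)
    cv2.imwrite(name,im)
def state():
    o=robot.observe(); R=o["eef_rot"]; t=R[:,2]; 
    A=o["tool_pos"]-.015*t
    # mandrel dir in tool frame: at grasp was world Z with tool tilt 70 (R0)
    R0=np.array([[.108,.947,.302],[.321,-.321,.891],[.941,.001,-.338]])
    d=R@(R0.T@np.array([0,0,1.])); return A+d*.003,d
E
cat > m1.py <<'E'
from mo import *
n=sys.argv[1]
m,d=state(); print("mid",m.round(4),"dir",d.round(3),"yaw",np.degrees(np.arctan2(d[1],d[0])).round(2))
mand(cam("scene"),m,d,f"pics/{n}s.png",(100,230,300,450),3)
mand(cam("top"),m,d,f"pics/{n}t.png",(400,120,560,270),5)
E
python3 m1.py i1
```

```text
clock 46.67 pos [ 0.575 -0.375  0.182] open 0.0525 F [-0.2  0.6 -3.2] j [-23.  37.  86. -26.  66.  28.]
tooldir [-0.253 -0.319 -0.913] tgt tooldir [-0.255 -0.317 -0.914] jaw [ 0.778 -0.628  0.003]
shift now-axes /.3 [0.055 0.    0.167] rotvec/30 [ 0.006  0.001 -0.003]
shift in target axes /.3 [0.055 0.001 0.167]
mid [ 0.5805 -0.3681  0.1959] dir [ 0.627  0.775 -0.074] yaw 51.03
```

View pics/i1s.png

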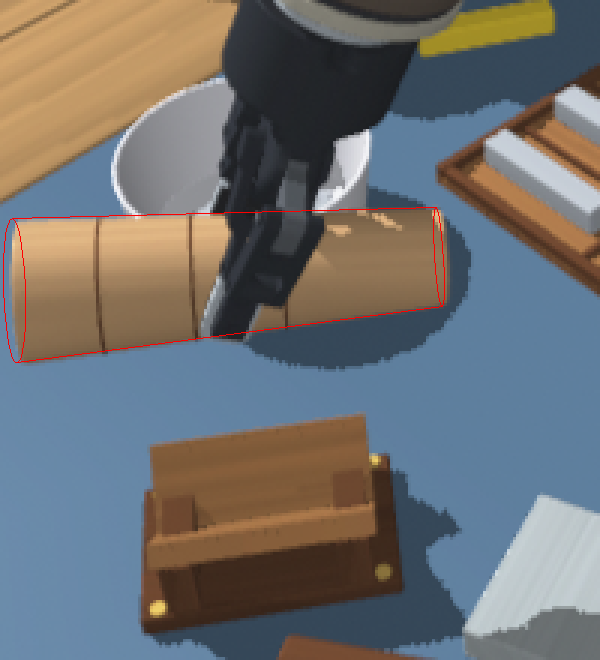

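View pics/i1t.png

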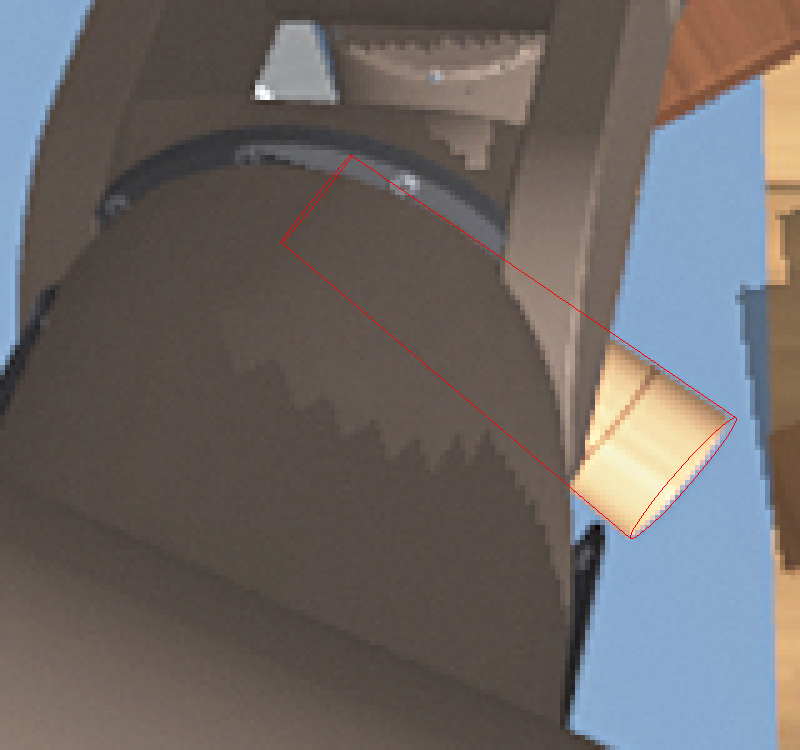

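```bash
python3 rel.py .5702 -.3814 .0674 51.1 -24
```

```text
clock 46.77 pos [ 0.576 -0.374  0.183] open 0.053 F [ 0.   0.3 -2.3] j [-23.  37.  86. -26.  66.  28.]
tooldir [-0.253 -0.32  -0.913] tgt tooldir [-0.255 -0.317 -0.914] jaw [ 0.779 -0.627  0.004]
shift now-axes /.3 [ 0.129 -0.001  0.363] rotvec/30 [ 0.008  0.001 -0.001]
shift in target axes /.3 [0.129 0.    0.363]
```

Call:
{"method": "move_arm", "body": {
  "steps": [
    {"tx": 0.035, "ty": 0, "tz": 0.1, "rx": 0.004, "ry": 0, "rz": 0, "grip": 1},
    {"tx": 0.035, "ty": 0, "tz": 0.1, "rx": 0, "ry": 0, "rz": 0, "grip": 1},
    {"tx": 0.035, "ty": 0, "tz": 0.1, "rx": 0, "ry": 0, "rz": 0, "grip": 1},
    {"tx": 0.022, "ty": 0, "tz": 0.06, "rx": 0, "ry": 0, "rz": 0, "grip": 1},
    {"tx": 0, "ty": 0, "tz": 0, "rx": 0, "ry": 0, "rz": 0, "grip": 1},
    {"tx": 0, "ty": 0, "tz": 0, "rx": 0, "ry": 0, "rz": 0, "grip": 1}
  ]
}}

```text
clock: 47.52
tool_pos: [0.5707, -0.3819, 0.0693]
eef_rot: [[0.574, 0.778, -0.254], [0.71, -0.628, -0.319], [-0.408, 0.003, -0.913]]
ft_force: [0.5, 0.3, -3.7]
opening: 0.0523
```

```bash
sed -i 's/d\*.003/d*.0055/' mo.py; python3 rel.py .5702 -.3814 .0604 51.1 -24; python3 m1.py i2
```

```text
clock 47.52 pos [ 0.571 -0.382  0.069] open 0.0523 F [ 0.5  0.3 -3.7] j [-24.  45.  90. -29.  56.  33.]
tooldir [-0.254 -0.319 -0.913] tgt tooldir [-0.255 -0.317 -0.914] jaw [ 0.778 -0.628  0.003]
shift now-axes /.3 [ 0.012 -0.003  0.027] rotvec/30 [ 0.005  0.002 -0.002]
shift in target axes /.3 [ 0.012 -0.002  0.027]
mid [ 0.578  -0.3729  0.0825] dir [ 0.627  0.775 -0.075] yaw 51.05
```

View pics/i2s.png

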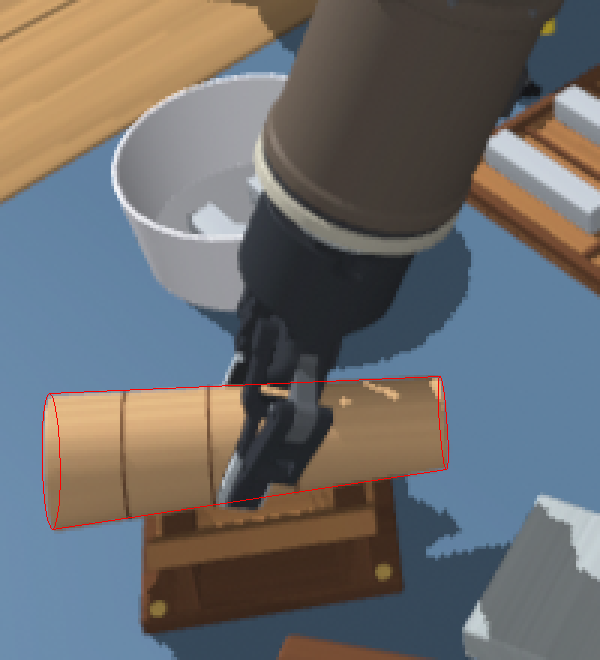

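View pics/i2t.png

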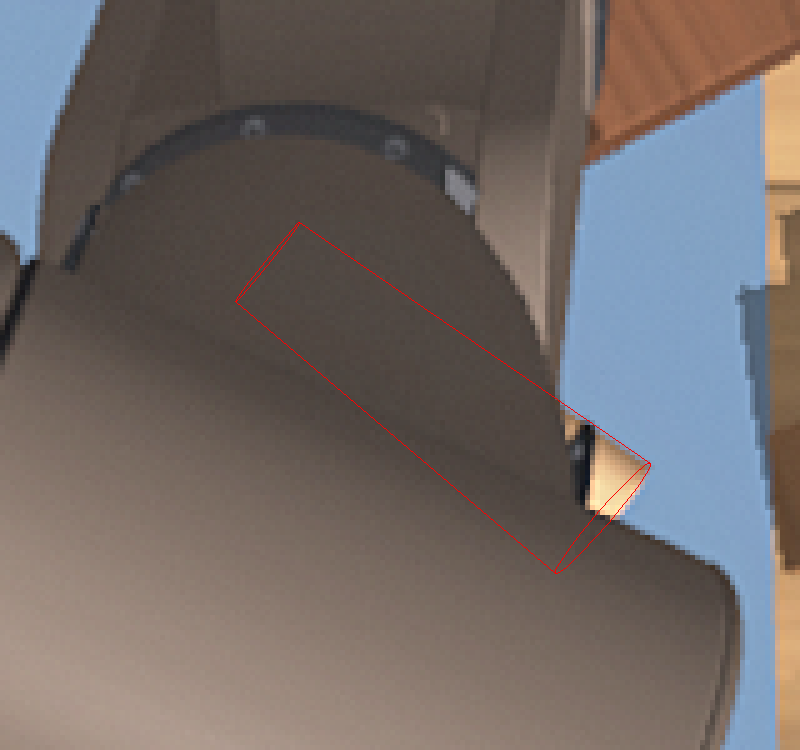

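Call:
{"method": "move_arm", "body": {
  "steps": [
    {"tx": 0.007, "ty": 0, "tz": 0.016, "rx": 0, "ry": 0, "rz": 0, "grip": 1},
    {"tx": 0.007, "ty": 0, "tz": 0.016, "rx": 0, "ry": 0, "rz": 0, "grip": 1},
    {"tx": 0, "ty": 0, "tz": 0, "rx": 0, "ry": 0, "rz": 0, "grip": 1},
    {"tx": 0, "ty": 0, "tz": 0, "rx": 0, "ry": 0, "rz": 0, "grip": 1}
  ]
}}

```text
clock: 48.12
tool_pos: [0.5698, -0.3819, 0.0575]
eef_rot: [[0.574, 0.778, -0.255], [0.71, -0.628, -0.318], [-0.408, 0.001, -0.913]]
ft_force: [1.1, 0.6, -3.2]
opening: 0.0528
```

```bash
python3 rel.py .5702 -.3814 .0604 51.1 -24; python3 m1.py i3
```

```text
clock 48.12 pos [ 0.57  -0.382  0.058] open 0.0528 F [ 1.1  0.6 -3.2] j [-24.  45.  90. -29.  55.  34.]
tooldir [-0.255 -0.318 -0.913] tgt tooldir [-0.255 -0.317 -0.914] jaw [ 0.778 -0.628  0.001]
shift now-axes /.3 [-0.002  0.    -0.01 ] rotvec/30 [ 0.002  0.003 -0.001]
shift in target axes /.3 [-0.002  0.    -0.01 ]
mid [ 0.577  -0.3728  0.0708] dir [ 0.627  0.775 -0.075] yaw 51.03
```

View pics/i3s.png

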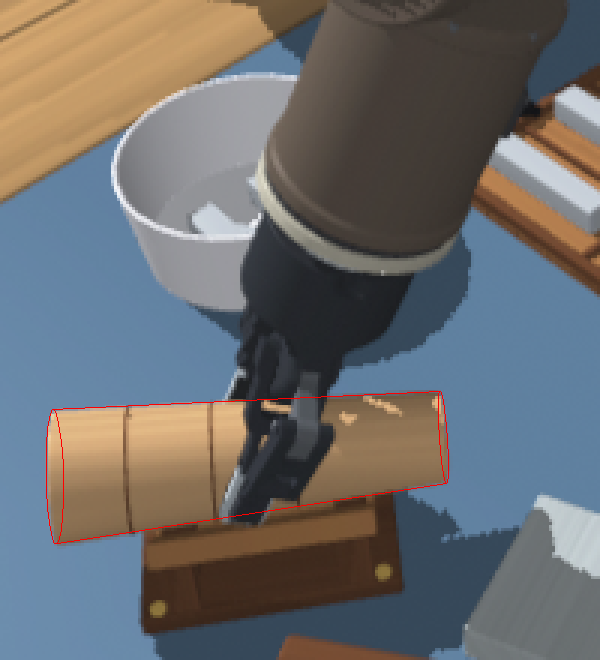

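Call:
{"method": "move_arm", "body": {
  "steps": [
    {"tx": 0.003, "ty": 0, "tz": 0.006, "rx": 0, "ry": 0, "rz": 0, "grip": 1},
    {"tx": 0, "ty": 0, "tz": 0, "rx": 0, "ry": 0, "rz": 0, "grip": 1},
    {"tx": 0, "ty": 0, "tz": 0, "rx": 0, "ry": 0, "rz": 0, "grip": 1}
  ]
}}

```text
clock: 48.6
tool_pos: [0.57, -0.3818, 0.0557]
eef_rot: [[0.574, 0.778, -0.255], [0.71, -0.628, -0.318], [-0.408, 0.002, -0.913]]
ft_force: [0.2, -0.8, -0.8]
opening: 0.0527
```

Call:
{"method": "move_arm", "body": {
  "steps": [
    {"tx": 0.003, "ty": 0, "tz": 0.006, "rx": 0, "ry": 0, "rz": 0, "grip": 1},
    {"tx": 0, "ty": 0, "tz": 0, "rx": 0, "ry": 0, "rz": 0, "grip": 1},
    {"tx": 0, "ty": 0, "tz": 0, "rx": 0, "ry": 0, "rz": 0, "grip": 1}
  ]
}}

```text
clock: 48.98
tool_pos: [0.5701, -0.382, 0.0549]
eef_rot: [[0.574, 0.778, -0.255], [0.71, -0.628, -0.319], [-0.409, 0.002, -0.913]]
ft_force: [-2.6, 2.2, 14.7]
opening: 0.0525
```

Call:
{"method": "move_arm", "body": {
  "steps": [
    {"tx": 0, "ty": 0, "tz": -0.003, "rx": 0, "ry": 0, "rz": 0, "grip": 0.3},
    {"tx": 0, "ty": 0, "tz": 0, "rx": 0, "ry": 0, "rz": 0, "grip": 0.2},
    {"tx": 0, "ty": 0, "tz": 0, "rx": 0, "ry": 0, "rz": 0, "grip": 0.1},
    {"tx": 0, "ty": 0, "tz": 0, "rx": 0, "ry": 0, "rz": 0, "grip": 0.1},
    {"tx": 0, "ty": 0, "tz": 0, "rx": 0, "ry": 0, "rz": 0, "grip": 0.1}
  ]
}}

```text
clock: 49.6
tool_pos: [0.5701, -0.3814, 0.0543]
eef_rot: [[0.574, 0.778, -0.255], [0.71, -0.628, -0.318], [-0.408, 0.001, -0.913]]
ft_force: [-0.1, 0.2, 0.1]
opening: 0.0769
```

```bash
python3 rel.py .5702 -.3814 .0604 51.1 -24; python3 - <<'E'
from mo import *
mand(cam("scene"),(.5775,-.3723,.066),(.627,.775,-.067),"pics/i4.png",(100,230,300,450),3)
E
```

```text
clock 49.6 pos [ 0.57  -0.381  0.054] open 0.0769 F [-0.1  0.2  0.1] j [-24.  46.  90. -29.  54.  34.]
tooldir [-0.255 -0.318 -0.913] tgt tooldir [-0.255 -0.317 -0.914] jaw [ 0.778 -0.628  0.001]
shift now-axes /.3 [-0.008  0.    -0.019] rotvec/30 [ 0.002  0.003 -0.001]
shift in target axes /.3 [-0.008  0.    -0.019]
```

View pics/i4.png

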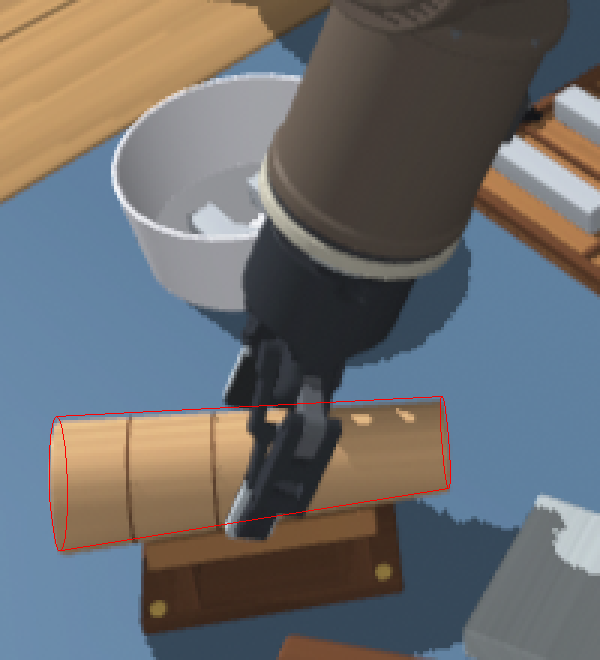

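Call:
{"method": "move_arm", "body": {
  "steps": [
    {"tx": 0, "ty": 0, "tz": -0.05, "rx": 0, "ry": 0, "rz": 0, "grip": 0},
    {"tx": 0, "ty": 0, "tz": -0.1, "rx": 0, "ry": 0, "rz": 0, "grip": 0},
    {"tx": 0, "ty": 0, "tz": -0.15, "rx": 0, "ry": 0, "rz": 0, "grip": 0},
    {"tx": 0, "ty": 0, "tz": -0.2, "rx": 0, "ry": 0, "rz": 0, "grip": 0},
    {"tx": 0, "ty": 0, "tz": -0.2, "rx": 0, "ry": 0, "rz": 0, "grip": 0},
    {"tx": 0, "ty": -0.15, "tz": -0.1, "rx": 0, "ry": 0, "rz": 0, "grip": 0},
    {"tx": 0, "ty": -0.2, "tz": 0, "rx": 0, "ry": 0, "rz": 0, "grip": 0},
    {"tx": 0, "ty": -0.2, "tz": 0, "rx": 0, "ry": 0, "rz": 0, "grip": 0},
    {"tx": 0, "ty": -0.2, "tz": 0, "rx": 0, "ry": 0, "rz": 0, "grip": 0},
    {"tx": 0, "ty": 0, "tz": 0, "rx": 0, "ry": 0, "rz": 0, "grip": 0},
    {"tx": 0, "ty": 0, "tz": 0, "rx": 0, "ry": 0, "rz": 0, "grip": 0}
  ]
}}

```text
clock: 51.02
tool_pos: [0.4571, -0.1635, 0.2742]
eef_rot: [[0.574, 0.779, -0.253], [0.711, -0.627, -0.319], [-0.407, 0.003, -0.913]]
ft_force: [0.6, 0.0, 1.4]
opening: 0.0852
```

```bash
python3 plan.py; python3 - <<'E'
from mo import *
s=cam("scene"); t=cam("top")
cv2.imwrite("pics/j0.png",s["pixels"]); cv2.imwrite("pics/j00.png",t["pixels"])
mand(s,(.5775,-.3723,.066),(.627,.775,-.067),"pics/j1.png",(100,230,300,450),3)
mand(t,(.5775,-.3723,.066),(.627,.775,-.067),"pics/j2.png",(400,120,560,270),5)
E
```

```text
t 51.02 pos [ 0.4571 -0.1635  0.2742] yaw 51.07 tilt 24.01 open 0.0852 F [0.6 0.  1.4] j [ -8.  19. 104. -22.  71.  41.]
```

View pics/j1.png

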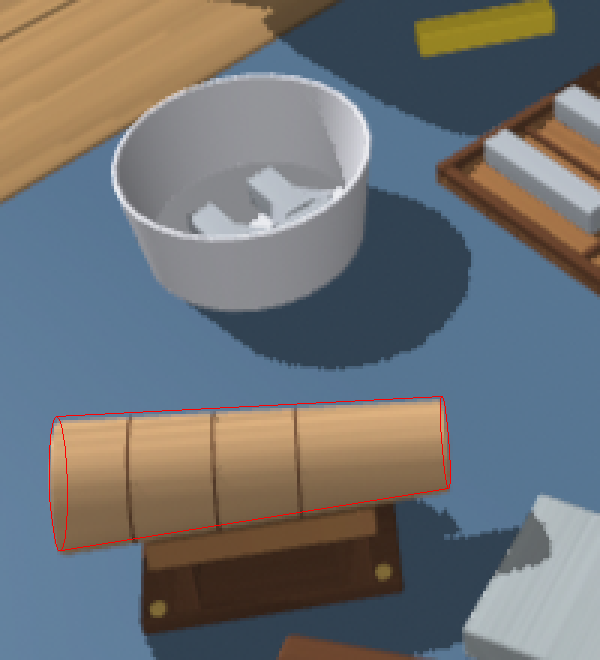

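View pics/j2.png

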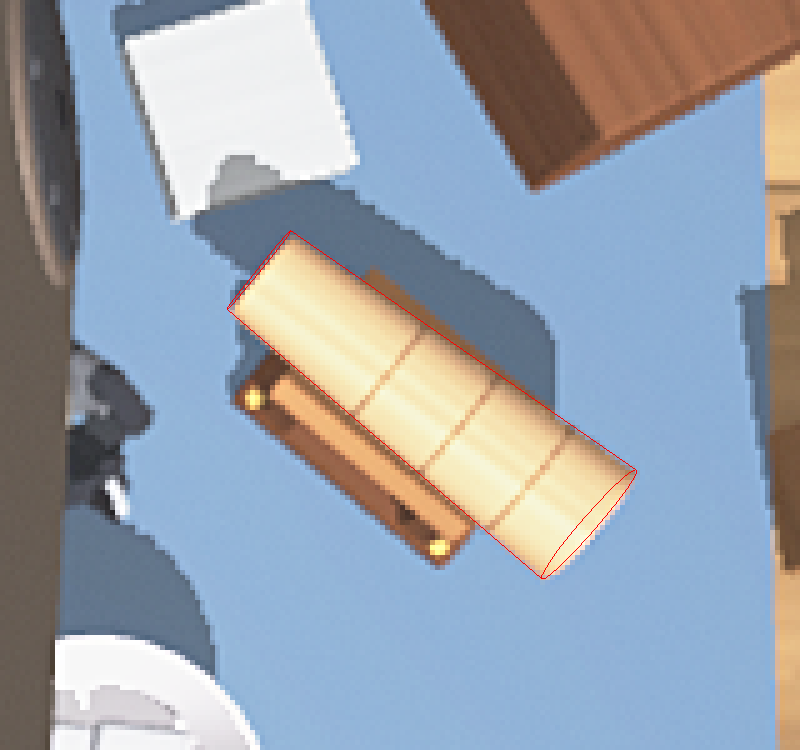

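View pics/j0.png

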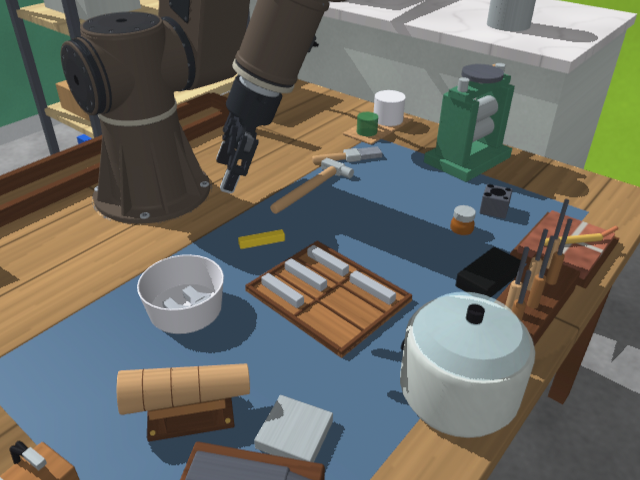

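View pics/j00.png

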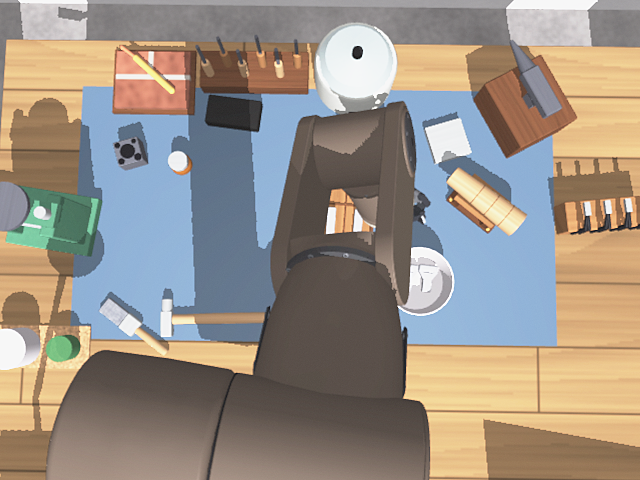

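```bash
python3 - <<'E'
from ov import *
s=cam("scene");D=np.radians
L=[(.5172,.0452),(.5127,-.0186),(.5081,-.0824),(.6369,.0368)]
overlay(s,[("bar",(x,y,D(-4.1)),.008) for x,y in L],"pics/j3.png",(240,230,420,360),4)
a=cam("top"); b=np.load("top0.npy").astype(int)
for n,(u0,v0,u1,v1) in dict(hammer=(150,285,270,345),jar=(160,140,200,180)).items():
    print(n,np.abs(a["pixels"][v0:v1,u0:u1].astype(int)-b[v0:v1,u0:u1]).max(2).mean().round(1))
E
```

```text
hammer 40.7
jar 26.7
```

View pics/j3.png

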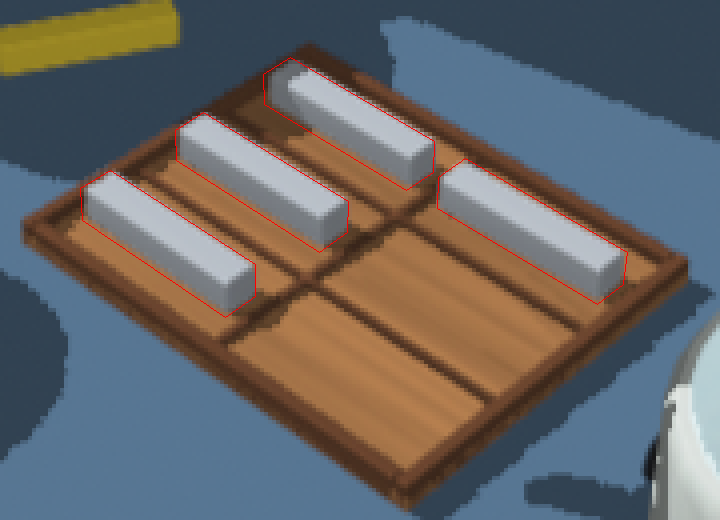

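```bash
python3 -c "
from workcell import job
print(job.job_done())"
```

```text
the job is handed in; nothing more can be done
None
```

The job is done and handed in at about 51 s on the robot clock, well under the 210 s limit.

- **Bars:** Four bars were on the bench. They lie flat in near_left, near_mid, near_right and far_left, near row filled first. The overlays put each one centred and square to within about 1–2 mm. One bar got knocked next to a gate partway through, so I measured it again before picking it up.
- **Gates:** Both offcuts are side by side on the floor of the scrap tub.
- **Mandrel:** It lies in the V-cradle along the trough. The overlays show its middle within about 2–3 mm of the cradle centre, and the gripper force read about zero once I let go.
- **Bystanders:** The hammer, flux jar and yellow bar look to be where they started.

**Checks that failed or disagreed:**
- The numeric image comparison for the hammer and jar was no use because the arm's shadow changed the picture, so I judged them by eye from pixel positions.
- The automatic bar fits gave wrong answers in shadow or when the arm hid a bar, so I relied on the overlays there.
- The finger opening read about 2–4 mm too small on the bars, and it made no difference to the grasps.

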